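# Clear the work rack: painted figures to the display, bare tree to the turntable

### The arm

A 6-joint arm with a two-finger parallel gripper is mounted at the origin on the work surface. World frame = base frame: x ahead of the robot, y to its left, z up, the work surface at z = 0. Lengths are in m, angles in rad, forces in N, time in s.
With the tool pointing down it reaches from about 0.375 to 0.9 m from the base axis. Payload 3.1 kg.
Tool frame: the origin (TCP) lies midway between the tips of the shut fingers; the grasp point (between the pads) lies 19 mm behind it (manip.hold_point_z is the distance from the TCP to the grasp point, in m); x points along the fingers, y is the direction in which the jaws open and shut, and the axes are right-handed (so a half turn about x gives the same grasp; the last joint's range is limited). The gripper opens to 85 mm and grips with 20 to 120 N. Pads are 22 mm wide; open, the fingers measure 114 mm over their backs; the gripper's body (76 mm by 85 mm) begins 54 mm behind the grasp point. The pads swing forward as they close: fully open they stand 13 mm farther back than shut.
Start: joints at [-1.51, 0.527, 1.433, -0, 1.181, -0.178], TCP at [0.148, -0.607, 0.231] pointing down, gripper open.
Joint ranges: [-3.08, 3.08], [-0.75, 2.2], [0.22, 2.44], [-1.43, 4.57], [0, 2.65], [-2.85, 2.85]. Speed limits (rad/s): [2.79, 2.79, 3.14, 3.14, 3.14, 3.14].

### API

Orientations are given as a unit quaternion [x, y, z, w].
In Python, from station import manip, snapshot gives the robot as it stands.
- The arm moves only by the shell command python3 -m crank 'ROWS' [FORCE]. ROWS is JSON, a list of rows, each a list of 5 numbers: the finger opening in m, from 0 to 0.0854, then the shift along the tool's x, y, z in m, then the turn about the tool's x in rad. In form: [[grip, tx, ty, tz, yaw], ...]. A call has 1 to 5 rows; each row shifts and turns the commanded pose from where the row before left it, along the tool's axes as they then stand; what a row does not reach is not made up. A row lasts 1/10 s, in which the tool goes at most 50 mm and 8.59 degrees, less where a joint would pass 70% of its speed; a pose out of reach is approached as far as the arm can. A call is refused whole if a number of a shift passes 0.05 or a number of a turn 0.15, either way. A call with a gripper value outside its range is refused whole. The fingers move at their own pace and stop on an object; FORCE is the grip in N (left out, the last holds). Time passes only in rows, so rows that do not move let the fingers close. It gives the time, the measured TCP pose, the force and the opening at its end, in the units of the state.
- manip.sense(): the state, without advancing time (a new reading comes with each control period).
- snapshot(name): name is "scene" or "side" or "wrist"; returns a dict with "image" (384x512x3 uint8, blue, green, red), "range_z" (384x512 float32, m along the optical axis (not along the pixel's ray), 0 where there is no reading), "vertical_fov" (degrees; the focal length in pixels is half the picture's height over the tangent of half this angle, whatever the lens; pixels are square), "cx", "cy" (the principal point, pixels), "distortion" ([k1, k2, p1, p2, k3] as OpenCV has them; the pictures are not rectified), "extrinsics" (4x4, takes a point from world to camera coordinates); the wrist camera has in their place "T_tool_cam" (4x4, takes a point from camera to tool coordinates, whose origin is the TCP and whose axes are the tool frame's). Camera axes: x right, y up, looking along -z (the intrinsics and any distortion apply to the point x, -y, -z); pixel columns grow to the right and rows downward; lengths in m; the calibration is good to about 2 mm. A picture is of the moment at which its call begins: read the wrist's pose just before it.
- manip.sign_off(): hands the job in, once; it reports no verdict.
The state is a dict: "t": time; "q": joint angles; "qd": joint speeds; "tau": joint torques, N m; "tcp_pos": TCP position; "tool_rot": TCP orientation; "force": force on the tool from outside, world axes, zero at the start; "ft_torque": the same for the moment, N m; "finger_gap": opening from 0.0 (shut) to 1.0 (fully open).
Only numpy, scipy, OpenCV 4.12 (cv2) and the standard library are available. Lean on these libraries where they do the work, as an engineer would, in place of code of your own. Each camera call takes 0.05 s, during which the arm holds its last target.

### The job

Clear the wooden work rack: stand the three painted figures in the white-and-green display rack, one in the middle of each compartment, in the reverse of their present order (of the three, the one farthest to the robot's left goes into the right-hand compartment, and so on). Stand the unpainted fir tree on the middle of the turntable's black spot without spinning the turntable. Leave all four upright and let go.

Things in the scene. Friction and masses are not known exactly. Their poses are not given: they have to be found in the camera images.
- star_center (a point): Bright yellow eight-pointed star figure, loose, upright: panel 12 mm thick (along its x), 57 mm wide (along its y), on a round yellow foot, diameter 46, height 12 mm; 90 mm tall, about 90 g. Point: on its axis half-way up, 45 mm above the underside. Pinch the panel across its thickness, 36 to 65 mm above the underside.
- heart_center (a point): Bright red heart figure, loose, upright: panel 12 mm thick (along its x), 58 mm wide (along its y), on a round red foot, diameter 46, height 12 mm; 90 mm tall, about 90 g. Point: on its axis half-way up, 45 mm above the underside. Pinch the panel across its thickness, 36 to 65 mm above the underside.
- house_center (a point): Blue pointed-roof house (white door and window) figure, loose, upright: panel 12 mm thick (along its x), 57 mm wide (along its y), on a round blue foot, diameter 46, height 12 mm; 90 mm tall, about 90 g. Point: on its axis half-way up, 45 mm above the underside. Pinch the panel across its thickness, 36 to 65 mm above the underside.
- fir_center (a point): Unpainted, plain light plywood fir tree figure, loose, upright: panel 12 mm thick (along its x), 54 mm wide (along its y), on a round plain wood foot, diameter 46, height 12 mm; 90 mm tall, about 90 g. Point: on its axis half-way up, 45 mm above the underside. Pinch the panel across its thickness, 36 to 65 mm above the underside (there about 35 to 40 mm wide).
- star_home (a point): the place where the star stands at the start: a fixed dark wooden holder 70 mm square, rim 6 mm, marked with a yellow dot (24 mm, 49 mm from this point along x). One of four in a row, 72 mm apart, in the light-wood work rack; it stays, so it records the starting order. Point: middle of the holder's floor, 16 mm above the table; x away from the robot, y to its left.
- heart_home (a point): the place where the heart stands at the start: a fixed dark wooden holder 70 mm square, rim 6 mm, marked with a red dot (24 mm, 49 mm from this point along x). One of four in a row, 72 mm apart, in the light-wood work rack; it stays, so it records the starting order. Point: middle of the holder's floor, 16 mm above the table; x away from the robot, y to its left.
- house_home (a point): the place where the house stands at the start: a fixed dark wooden holder 70 mm square, rim 6 mm, marked with a blue dot (24 mm, 49 mm from this point along x). One of four in a row, 72 mm apart, in the light-wood work rack; it stays, so it records the starting order. Point: middle of the holder's floor, 16 mm above the table; x away from the robot, y to its left.
- display_rack: Fixed rack, white floor, green edges, 76 mm deep (x), 224 mm long (y), with three compartments in a row. Origin: centre of its underside, on the table; x away from the robot, y to its left. Compartment middles: x = 0, y = +72, 0, -72 mm; floor 16 mm above the table, about 70 mm square. Edges and dividers rise 6 mm, end walls 14 mm above that floor.
- spot (a point): Middle of the black round spot (54 mm) on top of the white turntable: disc 180 mm in diameter, top 35 mm above the table, at any angle. x points outward from the axis, which is 57 mm away along -x. The disc turns freely: about 0.4 N sideways at the spot moves it. A green paint pot, 40 mm wide and 28 mm high, is fixed on it 112 mm from the spot, across the axis.

How it is judged:
At the end, for the whole second after the job is handed in: Painted figures upright (7 deg) on the display rack's floor, each within 13 mm (along and across) of its compartment's middle, in the reverse of their holders' left-to-right order; fir tree upright on the turntable within 15 mm of the spot's middle; all at rest and released (((y of star_home in the frame of heart_home above 0.03 m and y of heart_home in the frame of house_home above 0.03 m and x of star_center in the frame of display_rack between -0.013 and 0.013 m and y of star_center in the frame of display_rack between -0.085 and -0.059 m and x of heart_center in the frame of display_rack between -0.013 and 0.013 m and y of heart_center in the frame of display_rack between -0.013 and 0.013 m and x of house_center in the frame of display_rack between -0.013 and 0.013 m and y of house_center in the frame of display_rack between 0.059 and 0.085 m) or (y of star_home in the frame of house_home above 0.03 m and y of house_home in the frame of heart_home above 0.03 m and x of star_center in the frame of display_rack between -0.013 and 0.013 m and y of star_center in the frame of display_rack between -0.085 and -0.059 m and x of house_center in the frame of display_rack between -0.013 and 0.013 m and y of house_center in the frame of display_rack between -0.013 and 0.013 m and x of heart_center in the frame of display_rack between -0.013 and 0.013 m and y of heart_center in the frame of display_rack between 0.059 and 0.085 m) or (y of heart_home in the frame of star_home above 0.03 m and y of star_home in the frame of house_home above 0.03 m and x of heart_center in the frame of display_rack between -0.013 and 0.013 m and y of heart_center in the frame of display_rack between -0.085 and -0.059 m and x of star_center in the frame of display_rack between -0.013 and 0.013 m and y of star_center in the frame of display_rack between -0.013 and 0.013 m and x of house_center in the frame of display_rack between -0.013 and 0.013 m and y of house_center in the frame of display_rack between 0.059 and 0.085 m) or (y of heart_home in the frame of house_home above 0.03 m and y of house_home in the frame of star_home above 0.03 m and x of heart_center in the frame of display_rack between -0.013 and 0.013 m and y of heart_center in the frame of display_rack between -0.085 and -0.059 m and x of house_center in the frame of display_rack between -0.013 and 0.013 m and y of house_center in the frame of display_rack between -0.013 and 0.013 m and x of star_center in the frame of display_rack between -0.013 and 0.013 m and y of star_center in the frame of display_rack between 0.059 and 0.085 m) or (y of house_home in the frame of star_home above 0.03 m and y of star_home in the frame of heart_home above 0.03 m and x of house_center in the frame of display_rack between -0.013 and 0.013 m and y of house_center in the frame of display_rack between -0.085 and -0.059 m and x of star_center in the frame of display_rack between -0.013 and 0.013 m and y of star_center in the frame of display_rack between -0.013 and 0.013 m and x of heart_center in the frame of display_rack between -0.013 and 0.013 m and y of heart_center in the frame of display_rack between 0.059 and 0.085 m) or (y of house_home in the frame of heart_home above 0.03 m and y of heart_home in the frame of star_home above 0.03 m and x of house_center in the frame of display_rack between -0.013 and 0.013 m and y of house_center in the frame of display_rack between -0.085 and -0.059 m and x of heart_center in the frame of display_rack between -0.013 and 0.013 m and y of heart_center in the frame of display_rack between -0.013 and 0.013 m and x of star_center in the frame of display_rack between -0.013 and 0.013 m and y of star_center in the frame of display_rack between 0.059 and 0.085 m)) and z of star_center in the frame of display_rack between 0.055 and 0.067 m and z of heart_center in the frame of display_rack between 0.055 and 0.067 m and z of house_center in the frame of display_rack between 0.055 and 0.067 m and horizontal distance between fir_center and spot below 0.015 m and z of fir_center in the frame of spot between 0.039 and 0.051 m and angle between each of star_center, heart_center, house_center, fir_center's own z axis and vertical below 0.12 rad and linear speed of each of star, heart, house, fir below 0.02 m/s and angular speed of each of star, heart, house, fir below 0.2 rad/s and contact force between each of star, heart, house, fir and the fingers below 0.05 N); the robot touches nothing.
It fails at once if the turntable is spun (its spot moves more than 20 mm, about 20 degrees) (distance of spot from where it was at the start of the episode above 0.02 m).
It also fails if it takes over 122 s, if anything falls off the work surface, if the arm or the gripper's body presses on something with over 40 N, if the wrist force passes 120 N, or if a joint passes its speed limit or range.

## Working session

There is one attempt and no reset: what is moved stays moved. The work goes in short steps, Python scripts to look and compute and a shell command to move; the robot and the scene stay as the last step left them, time stands still between calls to the robot, and variables do not carry over. Pictures are saved under pics/ and viewed, and the job is handed in when it is done.

```bash
ls; mkdir -p pics
python3 - <<'E'
from station import manip, snapshot
import cv2
s=manip.sense(); print(s, manip.hold_point_z)
for n in ("scene","side","wrist"):
    d=snapshot(n); cv2.imwrite(f"pics/{n}0.png",d["image"])
    print(n,{k:v for k,v in d.items() if k not in("image","range_z")})
E
```

```text
pics
{'t': 0.0, 'q': array([-1.51050713e+00,  5.28468942e-01,  1.43391445e+00, -1.21999840e-05,
        1.18139210e+00, -1.78499556e-01]), 'qd': array([ 0.00028458,  0.00010604,  0.00084813, -0.00038141,  0.00052446,
       -0.000745  ]), 'tau': array([ 6.11701307e-04, -4.42347193e+01, -1.78025615e+01, -1.04319388e-04,
        8.45509203e-03,  1.14060126e-05]), 'tcp_pos': array([ 0.14781014, -0.60652801,  0.23032805]), 'tool_rot': array([ 0.70211385,  0.08499635, -0.70203064,  0.08345508]), 'force': array([ 0.08823515, -0.64598371,  0.59653958]), 'ft_torque': array([0.01381328, 0.03716845, 0.02402253]), 'finger_gap': 0.9999117688809764} 0.0187
scene {'vertical_fov': 57.624995976224604, 'cx': 255.46147563774952, 'cy': 187.7850025520725, 'distortion': array([0.03221751, 0.        , 0.        , 0.        , 0.        ]), 'extrinsics': array([[-0.53287597,  0.84619033, -0.00226367,  0.28724795],
       [-0.53889876, -0.33729868,  0.7718923 ,  0.25946586],
       [ 0.65240427,  0.41254274,  0.63574929, -1.30211941],
       [ 0.        ,  0.        ,  0.        ,  1.        ]])}
side {'vert
[... 267 characters left out ...]
.59806815,  0.78409003, -0.13835189],
       [-0.17644377,  0.76427518,  0.62028303, -1.1653484 ],
       [ 0.        ,  0.        ,  0.        ,  1.        ]])}
wrist {'vertical_fov': 58.277888084906884, 'cx': 251.73013177296704, 'cy': 193.27624790377794, 'distortion': array([-0.05732128,  0.        ,  0.        ,  0.        ,  0.        ]), 'T_tool_cam': array([[ 2.02658535e-04,  3.08578475e-01, -9.51198866e-01,
        -1.43115553e-01],
       [ 9.99999529e-01,  8.39951053e-04,  4.85544371e-04,
        -1.02300631e-04],
       [ 9.48789031e-04, -9.51198517e-01, -3.08578160e-01,
        -8.02822785e-02],
       [ 0.00000000e+00,  0.00000000e+00,  0.00000000e+00,
         1.00000000e+00]])}
```

View pics/scene0.png

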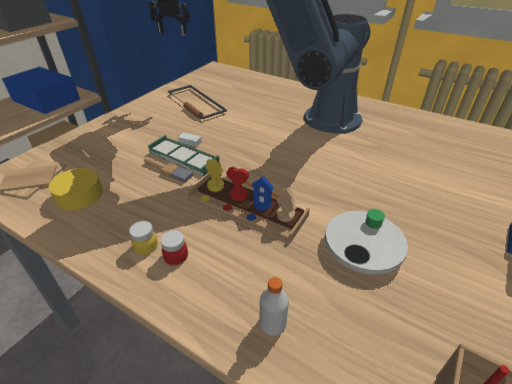

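View pics/side0.png

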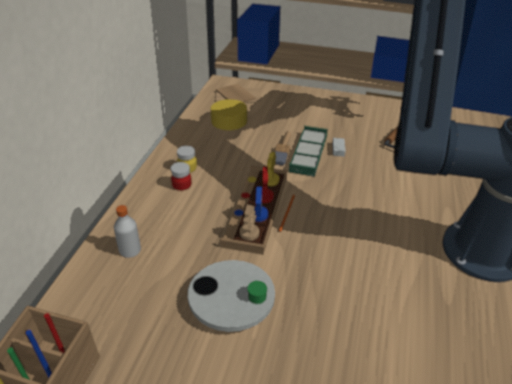

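View pics/wrist0.png

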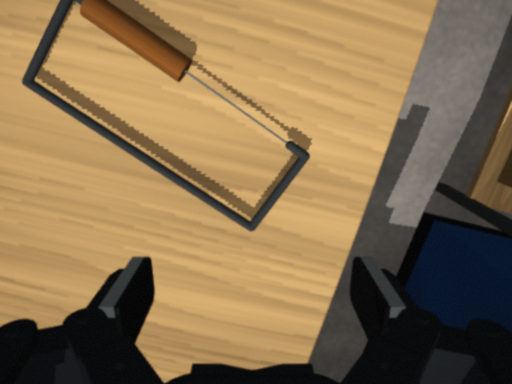

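The scene view shows star (215,175), heart (238,182), house (262,193) and fir (286,205) in the work rack. The display rack is at (183,155), and the turntable at (366,243) has its spot at (357,254). The hacksaw lies near the tool. I'll build a measuring helper and a top-down map.

```bash
cat > h.py <<'E'
import numpy as np, cv2
from station import manip, snapshot
from scipy.spatial.transform import Rotation as R
def K(d):
    f=192/np.tan(np.radians(d["vertical_fov"])/2)
    return np.array([[f,0,d["cx"]],[0,f,d["cy"]],[0,0,1.]])
def take(name):
    s=manip.sense(); d=snapshot(name)
    if name=="wrist":
        T=np.eye(4);T[:3,:3]=R.from_quat(s["tool_rot"]).as_matrix();T[:3,3]=s["tcp_pos"]
        d["c2w"]=T@d["T_tool_cam"]
    else: d["c2w"]=np.linalg.inv(d["extrinsics"])
    return d
def rays(d,uv):
    n=cv2.undistortPoints(np.asarray(uv,float).reshape(-1,1,2),K(d),d["distortion"]).reshape(-1,2)
    c=np.c_[n[:,0],-n[:,1],-np.ones(len(n))]
    return c@d["c2w"][:3,:3].T, d["c2w"][:3,3]
def atz(d,uv,z):
    r,o=rays(d,uv); return o+r*((z-o[2])/r[:,2])[:,None]
def cloud(d):
    v,u=np.mgrid[0:384,0:512]; uv=np.c_[u.ravel(),v.ravel()]
    r,o=rays(d,uv); z=d["range_z"].ravel()
    return (o+r*z[:,None]).reshape(384,512,3)
def proj(d,P):
    w2c=np.linalg.inv(d["c2w"]); P=np.asarray(P,float).reshape(-1,3)
    c=P@w2c[:3,:3].T+w2c[:3,3]
    return cv2.projectPoints(np.c_[c[:,0],-c[:,1],-c[:,2]],np.zeros(3),np.zeros(3),K(d),d["distortion"])[0].reshape(-1,2)
def topmap(d,name,x0,x1,y0,y1,z,s=1000):
    # ortho view at plane z; up = +x, left = +y ; s px per m
    W=int((y1-y0)*s);H=int((x1-x0)*s)
    v,u=np.mgrid[0:H,0:W]
    P=np.c_[(x1-v/s).ravel(),(y1-u/s).ravel(),np.full(H*W,z)]
    m=proj(d,P).astype(np.float32).reshape(H,W,2)
    im=cv2.remap(d["image"],m,None,cv2.INTER_LINEAR); cv2.imwrite(name,im)
E
python3 - <<'E'
from h import *
a=take("scene"); b=take("side")
for n,p in dict(star=(215,175),heart=(238,182),house=(262,193),fir=(286,205),spot=(357,254),pot=(375,215),rack=(183,155)).items():
    print(n,atz(a,[p],.05 if n not in("spot","rack") else .02 if n=="rack" else .035)[0].round(3), cloud(a)[p[1],p[0]].round(3))
im=a["image"][140:290,140:420]; cv2.imwrite("pics/c1.png",cv2.resize(im,(784,420),interpolation=2))
topmap(a,"pics/t1.png",.25,.85,-.45,.35,.035)
topmap(b,"pics/t2.png",.25,.85,-.45,.35,.035)
E
```

```text
star [ 0.561 -0.116  0.05 ] [ 0.57  -0.108  0.059]
heart [ 0.553 -0.046  0.05 ] [ 0.567 -0.036  0.063]
house [0.558 0.032 0.05 ] [0.566 0.037 0.058]
fir [0.566 0.105 0.05 ] [0.572 0.108 0.056]
spot [0.608 0.303 0.035] [0.608 0.303 0.035]
pot [0.485 0.301 0.05 ] [0.498 0.302 0.062]
rack [ 0.502 -0.288  0.02 ] [ 0.499 -0.291  0.017]
```

View pics/c1.png

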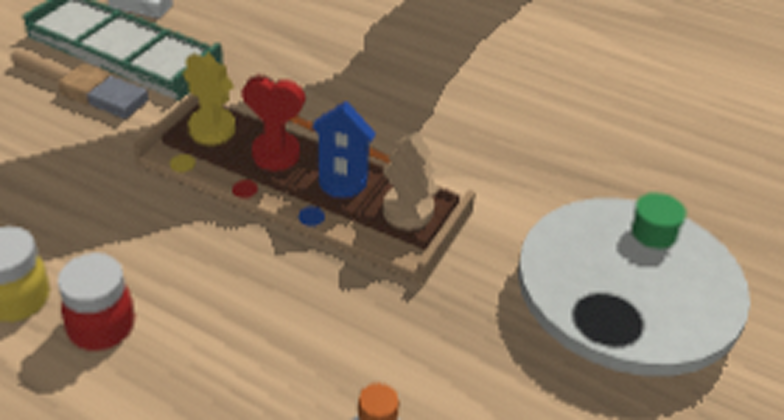

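View pics/t1.png

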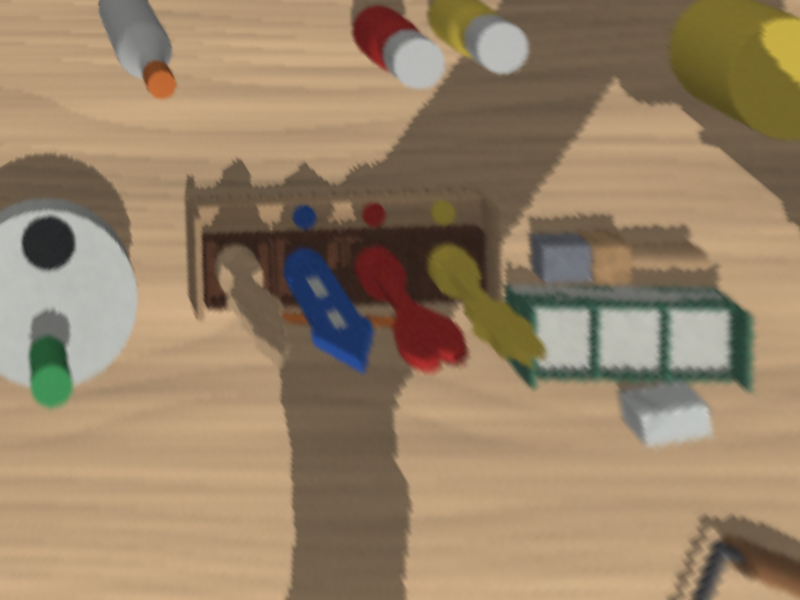

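View pics/t2.png

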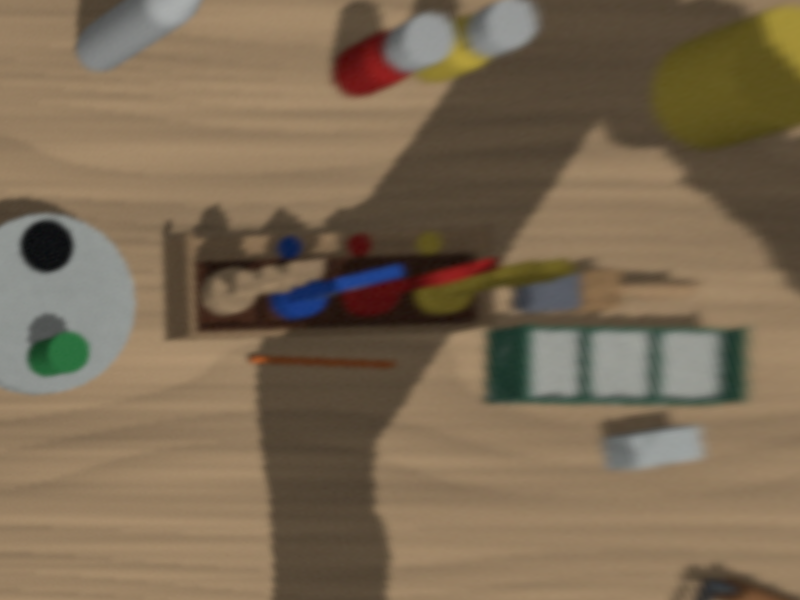

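```bash
cat >> h.py <<'E'
def go(p,yaw=None):
    """remaining shift to TCP target p in tool axes; yaw=desired world angle of tool y"""
    s=manip.sense(); M=R.from_quat(s["tool_rot"]).as_matrix()
    d=np.asarray(p)-s["tcp_pos"]
    print("t",round(s["t"],2),"tcp",s["tcp_pos"].round(4),"gap",round(s["finger_gap"],3),"q1,6",s["q"][[0,5]].round(2),"F",s["force"].round(1))
    print("tool x,y,z world:",M.T.round(3).tolist())
    print("shift tool",(M.T@d).round(4))
    a=np.arctan2(M[1,1],M[0,1]); print("tool y yaw",round(a,4))
    if yaw is not None:
        e=yaw-a; e=(e+np.pi/2)%np.pi-np.pi/2
        print("turn about tool x (down => -dyaw):",round(-e,4))
        M2=M@R.from_rotvec([-e,0,0]).as_matrix(); print("shift in turned tool",(M2.T@d).round(4))
E
python3 -c "
from h import *
go([.50,0,.30],0)"
```

```text
t 0.25 tcp [ 0.1478 -0.6069  0.2308] gap 0.998 q1,6 [-1.51 -0.18] F [ 0.1 -1.1  0.2]
tool x,y,z world: [[-0.0, 0.001, -1.0], [0.236, -0.972, -0.001], [-0.972, -0.236, -0.0]]
shift tool [-0.0685 -0.5065 -0.4857]
tool y yaw -1.3321
turn about tool x (down => -dyaw): -1.3321
shift in turned tool [-0.0685  0.3522 -0.607 ]
```

```bash
python3 -m crank '[[0.085,-0.01,-0.03,-0.03,0],[0.085,-0.01,-0.03,-0.03,0],[0.085,-0.01,-0.03,-0.03,0],[0.085,-0.01,-0.03,-0.03,0],[0.085,-0.01,-0.03,-0.03,0]]' 25
python3 -m crank '[[0.085,-0.01,-0.03,-0.03,0],[0.085,-0.01,-0.03,-0.03,0],[0.085,0,-0.03,-0.03,0],[0.085,0,-0.03,-0.03,0],[0.085,0,-0.03,-0.03,0]]'
python3 -m crank '[[0.085,0,-0.03,-0.03,0],[0.085,0,-0.03,-0.03,0],[0.085,0,-0.03,-0.03,0],[0.085,0,-0.03,-0.03,0],[0.085,0,-0.03,-0.03,0]]'
python3 -m crank '[[0.085,0,0,0,-0.14],[0.085,0,0,0,-0.14],[0.085,0,0,0,-0.14],[0.085,0,0,0,-0.14],[0.085,0,0,0,-0.14]]'
python3 -m crank '[[0.085,0,0,0,-0.14],[0.085,0,0,0,-0.14],[0.085,0,0,0,-0.14],[0.085,0,0,0,-0.14],[0.085,0,0,0,-0.14]]'
python3 -c "
from h import *
go([.56,0.07,.30],0)"
```

```text
t: 0.75
tcp_pos: [0.2587, -0.4244, 0.2816]
tool_rot: [0.702, 0.084, -0.702, 0.084]
force: [-0.4, 0.3, -0.3]
finger_gap: 0.997
t: 1.25
tcp_pos: [0.369, -0.2433, 0.3016]
tool_rot: [0.702, 0.084, -0.702, 0.084]
force: [0.8, -0.6, -0.6]
finger_gap: 0.994
t: 1.75
tcp_pos: [0.4793, -0.0619, 0.3015]
tool_rot: [0.702, 0.084, -0.702, 0.084]
force: [-0.2, -0.7, 0.1]
finger_gap: 1.0
t: 2.25
tcp_pos: [0.4786, -0.0634, 0.3013]
tool_rot: [-0.63, -0.322, 0.63, -0.322]
force: [-0.1, -0.6, -0.4]
finger_gap: 0.994
t: 2.75
tcp_pos: [0.4785, -0.0635, 0.3013]
tool_rot: [0.481, 0.518, -0.481, 0.518]
force: [0.3, 0.0, 1.1]
finger_gap: 0.994
t 2.75 tcp [ 0.4785 -0.0635  0.3013] gap 0.994 q1,6 [-0.36 -0.44] F [0.3 0.  1.1]
tool x,y,z world: [[-0.0, 0.0, -1.0], [0.997, 0.074, -0.0], [0.074, -0.997, -0.0]]
shift tool [ 0.0013  0.0911 -0.1271]
tool y yaw 0.0738
turn about tool x (down => -dyaw): 0.0738
shift in turned tool [ 0.0013  0.0815 -0.1335]
```

```bash
python3 -m crank '[[0.06,0,0.016,-0.03,0.074],[0.06,0,0.018,-0.03,0],[0.06,0,0.02,-0.03,0],[0.06,0,0.02,-0.02,0],[0.06,0,0.01,-0.02,0]]'
python3 - <<'E'
from h import *
go([.56,0,.3],0)
d=take("wrist"); cv2.imwrite("pics/w1.png",d["image"])
topmap(d,"pics/w1t.png",.42,.70,-.25,.2,.106,1700)
topmap(d,"pics/w1g.png",.42,.70,-.25,.2,.016,1700)
E
```

```text
t: 3.25
tcp_pos: [0.5626, 0.0682, 0.3013]
tool_rot: [0.502, 0.498, -0.501, 0.499]
force: [0.2, 0.2, -0.4]
finger_gap: 0.7
t 3.25 tcp [0.5626 0.0682 0.3013] gap 0.7 q1,6 [-0.08 -0.07] F [ 0.2  0.2 -0.4]
tool x,y,z world: [[0.001, -0.0, -1.0], [1.0, -0.005, 0.001], [-0.005, -1.0, 0.0]]
shift tool [ 0.0013 -0.0023  0.0682]
tool y yaw -0.0054
turn about tool x (down => -dyaw): -0.0054
shift in turned tool [ 0.0013 -0.0026  0.0682]
```

View pics/w1.png

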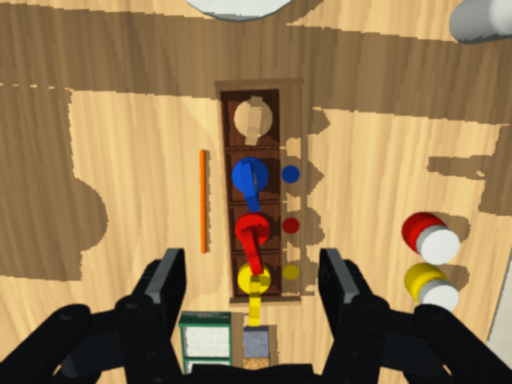

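View pics/w1t.png

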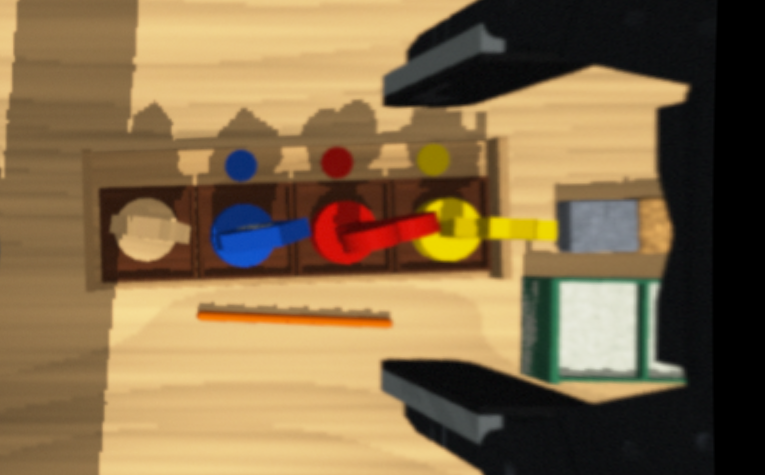

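The wrist view shows fir (252,118), house (250,175), heart (253,225) and star (253,280) with their dots. There is an orange pencil at (204,200) beside the rack. Next I'll measure panel yaw and position from the depth clouds.

```bash
cat >> h.py <<'E'
def fit(c,col,x,y,zr,r=.045,label=""):
    m=(abs(c[...,0]-x)<r)&(abs(c[...,1]-y)<.037)&(c[...,2]>zr[0])&(c[...,2]<zr[1])
    P=c[m][:,:2]
    if len(P)<30: print(label,"few",len(P));return
    med=np.median(P,0); P=P[np.linalg.norm(P-med,axis=1)<.04]
    (_, sz, ang)=rect=cv2.minAreaRect((P*1000).astype(np.float32))
    vx=cv2.fitLine((P*1000).astype(np.float32),cv2.DIST_HUBER,0,.01,.01).ravel()
    print(label,len(P),"mean",P.mean(0).round(4),"mid",(np.array(rect[0])/1000).round(4),"size",np.round(sz,1),"lineangle from y deg",round(np.degrees(np.arctan(-vx[0]/vx[1])),1),"xy range",P.min(0).round(3),P.max(0).round(3))
E
python3 - <<'E'
from h import *
for n in("wrist","scene","side"):
    d=take(n); c=cloud(d)
    for nm,y in dict(fir=.107,house=.035,heart=-.037,star=-.109).items():
        fit(c,None,.57,y,(.05,.115),label=n+" "+nm)
        fit(c,None,.57,y,(.024,.0295),label=n+" foot "+nm)
E
```

```text
wrist fir 581 mean [0.5658 0.1105] mid [0.5653 0.1065] size [54.2 12.1] lineangle from y deg -8.6 xy range [0.556 0.079] [0.574 0.134]
wrist foot fir 629 mean [0.5648 0.1073] mid [0.5654 0.1158] size [58.3 69.8] lineangle from y deg 80.8 xy range [0.527 0.073] [0.596 0.139]
wrist house 638 mean [0.5609 0.04  ] mid [0.5613 0.0353] size [12.5 56.6] lineangle from y deg 13.5 xy range [0.55  0.008] [0.572 0.064]
wrist foot house 497 mean [0.5633 0.0383] mid [0.5665 0.0444] size [66.6 65.4] lineangle from y deg -77.5 xy range [0.531 0.001] [0.598 0.07 ]
wrist heart 684 mean [ 0.5634 -0.0326] mid [ 0.5634 -0.0381] size [12.3 58. ] lineangle from y deg 18.7 xy range [ 0.55  -0.065] [ 0.577 -0.009]
wrist foot heart 516 mean [ 0.5648 -0.0322] mid [ 0.5672 -0.0301] size [56.  70.8] lineangle from y deg 70.8 xy range [ 0.532 -0.059] [ 0.601 -0.001]
wrist star 492 mean [ 0.5656 -0.104 ] mid [ 0.5655 -0.1092] size [49.7 12.1] lineangle from y deg -3.0 xy range [ 0.559 -0.134] [ 0.572 -0.084]
wrist foot star 417 mean [ 0.5639 -0.1122] mid [ 0.5623 -0.1069] size [49.  64.9] lineangle from y deg 81.
[... 1616 characters left out ...]
 [0.5513 0.0353] mid [0.5533 0.035 ] size [32.3 46.3] lineangle from y deg 12.9 xy range [0.537 0.012] [0.573 0.06 ]
side heart 108 mean [ 0.5583 -0.0257] mid [ 0.5596 -0.0324] size [11.2 48.7] lineangle from y deg 14.1 xy range [ 0.55  -0.055] [ 0.571 -0.008]
side foot heart 84 mean [ 0.5525 -0.0362] mid [ 0.551  -0.0351] size [39.  62.7] lineangle from y deg -10.0 xy range [ 0.528 -0.068] [ 0.573 -0.006]
side star 143 mean [ 0.5617 -0.1061] mid [ 0.5632 -0.1093] size [53.7 13.1] lineangle from y deg -7.8 xy range [ 0.556 -0.136] [ 0.571 -0.082]
side foot star 71 mean [ 0.5537 -0.1085] mid [ 0.554  -0.1068] size [42.1 46.9] lineangle from y deg -12.0 xy range [ 0.533 -0.136] [ 0.585 -0.091]
```

```bash
python3 - <<'E'
from h import *
d=take("wrist"); c=cloud(d)
for nm,x,y in (("fir",.5653,.1065),("house",.5613,.0353),("heart",.5634,-.0381),("star",.5655,-.112)):
    m=(abs(c[...,0]-x)<.03)&(abs(c[...,1]-y)<.036)&(c[...,2]>.045)&(c[...,2]<.115)
    P=(c[m][:,:2]*1000).astype(np.float32)
    r=cv2.minAreaRect(P); b=cv2.boxPoints(r); e=b[1]-b[0]; f=b[2]-b[1]; L=e if np.linalg.norm(e)>np.linalg.norm(f) else f
    print(nm,np.round(r[0],1),np.round(r[1],1),"yaw deg",np.degrees(np.arctan(-L[0]/L[1])).round(1), "zmax",c[m][:,2].max().round(4))
E
python3 -m crank '[[0.06,0,-0.01,0.05,0],[0.06,0,-0.01,0.05,0],[0.06,0,-0.01,0.05,0],[0.06,0,-0.01,0.05,0],[0.06,0,-0.01,0.05,0]]'
python3 -m crank '[[0.06,0,0,0.03,0],[0.06,0,0,0.02,0],[0.06,0,0,0,0]]'
python3 - <<'E'
from h import *
go([.51,-.25,.3],0)
d=take("wrist"); cv2.imwrite("pics/w2.png",d["image"])
topmap(d,"pics/w2t.png",.42,.66,-.45,-.08,.022,2000)
E
```

```text
fir [565.4 106.6] [54.2 12.1] yaw deg -8.2 zmax 0.1068
house [561.3  35.5] [12.4 56.9] yaw deg 12.2 zmax 0.1078
heart [563.2 -37.5] [12.4 56.9] yaw deg 15.2 zmax 0.1062
star [ 565.4 -112.1] [56.2 12.2] yaw deg -2.7 zmax 0.1074
t: 4.0
tcp_pos: [0.509, -0.1803, 0.3016]
tool_rot: [-0.502, -0.498, 0.502, -0.498]
force: [1.1, 0.2, -0.1]
finger_gap: 0.7
t: 4.3
tcp_pos: [0.5093, -0.2315, 0.3014]
tool_rot: [-0.503, -0.497, 0.503, -0.498]
force: [0.2, 0.1, -0.1]
finger_gap: 0.705
t 4.3 tcp [ 0.5093 -0.2315  0.3014] gap 0.705 q1,6 [-0.63 -0.61] F [ 0.2  0.1 -0.1]
tool x,y,z world: [[0.0, -0.001, -1.0], [1.0, -0.012, 0.0], [-0.012, -1.0, 0.001]]
shift tool [0.0014 0.001  0.0185]
tool y yaw -0.0115
turn about tool x (down => -dyaw): -0.0115
shift in turned tool [0.0014 0.0007 0.0185]
```

View pics/w2.png

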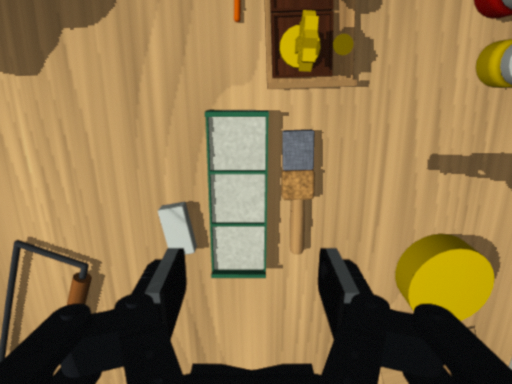

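View pics/w2t.png

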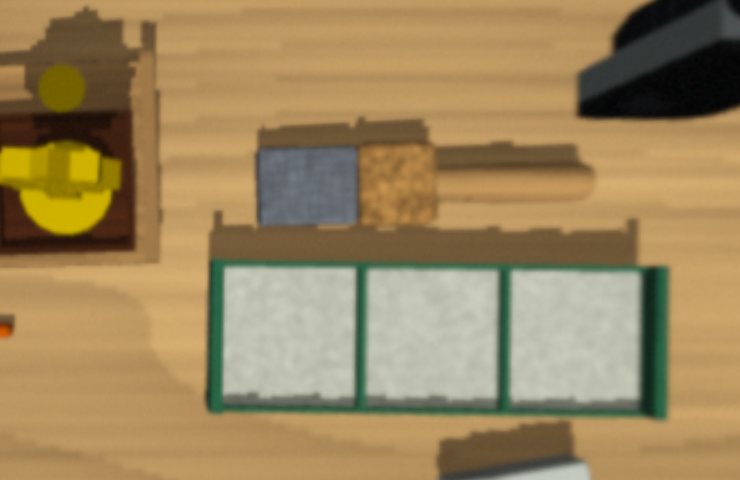

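The wrist view shows the display rack clearly, with dividers at rows 171 and 224, ends at rows 112 and 273, and side edges at columns 209 and 267. The brush lies at (298,160) and an eraser at (176,227). I'll fit the rack more precisely.

Run:
```python
from h import *
for n in("wrist","scene","side"):
    d=take(n); c=cloud(d); im=d["image"].astype(int)
    b,g,r=im[...,0],im[...,1],im[...,2]
    box=(abs(c[...,0]-.49)<.07)&(abs(c[...,1]+.295)<.14)
    gm=box&(g>r*1.3)&(c[...,2]>.008)&(c[...,2]<.04)
    wm=box&(abs(r-b)<30)&(r>110)&(abs(c[...,2]-.016)<.004)&(c[...,0]>.455)
    for nm,m in(("green",gm),("white",wm)):
        P=(c[m][:,:2]*1000).astype(np.float32)
        if nm=="white":
            k=cv2.morphologyEx(m.astype(np.uint8),cv2.MORPH_OPEN,np.ones((3,3)))
            nl,lab,st,ce=cv2.connectedComponentsWithStats(k)
            for i in range(1,nl):
                if st[i,4]>100:
                    Q=(c[lab==i][:,:2]*1000).astype(np.float32); rr=cv2.minAreaRect(Q); print(n,"comp",st[i,4],np.round(rr[0],1),np.round(rr[1],1),round(rr[2],1),"z",np.median(c[lab==i][:,2]).round(4))
        else:
            rr=cv2.minAreaRect(P); print(n,nm,len(P),[np.round(x,1) for x in rr])
```

```text
wrist green 1687 [array([ 491.1, -296.5]), array([223.9,  74.9]), np.float64(89.2)]
wrist comp 2784 [ 493.  -225.4] [66.3 67.2] 89.3 z 0.0166
wrist comp 2387 [ 492.2 -297.4] [66.3 66.7] 89.3 z 0.0167
wrist comp 2026 [ 490.7 -371.1] [65.9 66.8] 89.7 z 0.0168
scene green 306 [array([ 492.1, -295.7]), array([225.5,  80.2]), np.float64(89.3)]
scene comp 180 [ 489.4 -374.2] [58.2 63.3] 1.8 z 0.0156
scene comp 192 [ 490.4 -302. ] [64.9 60.8] 87.0 z 0.0157
scene comp 174 [ 492.4 -234.2] [62.  55.2] 3.8 z 0.016
side green 200 [array([ 488.4, -295.6]), array([231.1,  72.8]), np.float64(89.8)]
side comp 168 [ 494.8 -301.1] [60.  63.3] 8.7 z 0.0148
side comp 167 [ 492.1 -236.1] [63.6 45.1] 7.0 z 0.0148
```

```bash
python3 -c "
from h import *
go([.5613,.0355,.15],.213)"
```

```text
t 4.5 tcp [ 0.5098 -0.2268  0.3013] gap 0.703 q1,6 [-0.62 -0.61] F [ 0.9  1.1 -0.1]
tool x,y,z world: [[-0.001, 0.001, -1.0], [1.0, -0.006, -0.001], [-0.006, -1.0, -0.001]]
shift tool [ 0.1515  0.0501 -0.2624]
tool y yaw -0.0056
turn about tool x (down => -dyaw): -0.2186
shift in turned tool [ 0.1515  0.1058 -0.2453]
```

```bash
python3 -m crank '[[0.055,0.025,0.01,-0.05,0],[0.055,0.025,0.01,-0.05,0],[0.055,0.025,0.01,-0.05,0],[0.055,0.025,0.01,-0.05,0],[0.055,0.025,0.01,-0.05,0]]'
python3 -m crank '[[0.055,0.025,0,-0.012,0],[0.055,0,0,0,-0.11],[0.055,0,0,0,-0.109],[0.055,0,0,0,0],[0.055,0,0,0,0]]'
python3 -c "
from h import *
go([.5613,.0355,.048],.213)"
```

```text
t: 5.0
tcp_pos: [0.5554, -0.0048, 0.1909]
tool_rot: [0.501, 0.499, -0.501, 0.499]
force: [0.6, -0.4, 0.1]
finger_gap: 0.646
t: 5.5
tcp_pos: [0.5556, 0.005, 0.1665]
tool_rot: [0.444, 0.55, -0.444, 0.55]
force: [0.4, -0.3, 0.9]
finger_gap: 0.642
t 5.5 tcp [0.5556 0.005  0.1665] gap 0.642 q1,6 [-0.19 -0.4 ] F [ 0.4 -0.3  0.9]
tool x,y,z world: [[0.0, 0.0, -1.0], [0.978, 0.211, 0.0], [0.211, -0.978, 0.0]]
shift tool [ 0.1185  0.012  -0.0286]
tool y yaw 0.2122
turn about tool x (down => -dyaw): -0.0008
shift in turned tool [ 0.1185  0.012  -0.0286]
```

```bash
python3 -m crank '[[0.055,0,0.006,-0.015,0],[0.055,0,0.006,-0.0136,0],[0.055,0.02,0,0,0],[0.055,0.02,0,0,0],[0.055,0,0,0,0]]'
python3 -c "
from h import *
go([.5613,.0355,.048],.213)"
```

```text
t: 6.0
tcp_pos: [0.5597, 0.0361, 0.1242]
tool_rot: [0.443, 0.552, -0.445, 0.549]
force: [0.2, 0.4, 0.4]
finger_gap: 0.643
t 6.0 tcp [0.5597 0.0361 0.1242] gap 0.643 q1,6 [-0.13 -0.35] F [0.2 0.4 0.4]
tool x,y,z world: [[-0.005, 0.001, -1.0], [0.977, 0.212, -0.005], [0.212, -0.977, -0.002]]
shift tool [0.0762 0.0019 0.0011]
tool y yaw 0.2135
turn about tool x (down => -dyaw): 0.0005
shift in turned tool [0.0762 0.0019 0.0011]
```

```bash
python3 -m crank '[[0.055,0.02,0.001,0.001,0],[0.055,0.02,0,0,0],[0.055,0.02,0,0,0],[0.055,0.016,0,0,0],[0.055,0,0,0,0]]'
python3 -m crank '[[0.0,0,0,0,0],[0.0,0,0,0,0],[0.0,0,0,0,0],[0.0,0,0,0,0],[0.0,0,0,0,0]]' 40
python3 - <<'E'
from h import *
go([.5613,.0355,.048],.213)
d=take("wrist"); cv2.imwrite("pics/w3.png",d["image"])
E
```

```text
t: 6.5
tcp_pos: [0.5618, 0.0345, 0.0492]
tool_rot: [0.444, 0.551, -0.445, 0.549]
force: [0.6, 0.1, -0.2]
finger_gap: 0.642
t: 7.0
tcp_pos: [0.5629, 0.0337, 0.0508]
tool_rot: [0.444, 0.55, -0.444, 0.551]
force: [0.5, 0.3, 2.7]
finger_gap: 0.134
t 7.0 tcp [0.5629 0.0337 0.0508] gap 0.134 q1,6 [-0.14 -0.35] F [0.5 0.3 2.7]
tool x,y,z world: [[0.001, -0.0, -1.0], [0.977, 0.211, 0.001], [0.211, -0.977, 0.0]]
shift tool [ 0.0028 -0.0012 -0.0021]
tool y yaw 0.2129
turn about tool x (down => -dyaw): -0.0001
shift in turned tool [ 0.0028 -0.0012 -0.0021]
```

View pics/w3.png

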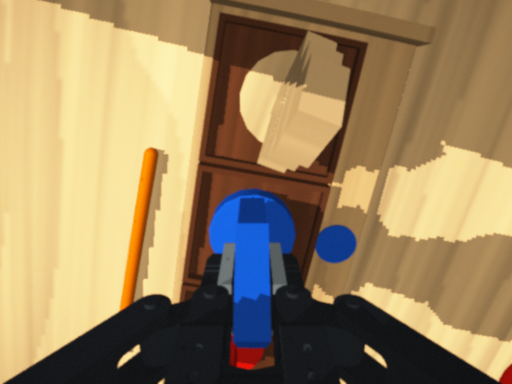

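```bash
python3 -m crank '[[0.0,-0.015,0,0,0],[0.0,-0.025,0,0,0],[0.0,-0.03,0,0,0],[0.0,-0.03,0,0,0],[0.0,-0.025,0,0,0]]'
python3 -m crank '[[0.0,0,0,0,0.1],[0.0,0,0,0,0.113],[0.0,0,0,0.02,0],[0.0,0,-0.005,0.03,0],[0.0,0,-0.005,0.03,0]]'
python3 -c "
from h import *
go([.4905,-.3705,.17],0)"
```

```text
t: 7.55
tcp_pos: [0.5627, 0.0337, 0.1768]
tool_rot: [0.444, 0.55, -0.444, 0.551]
force: [0.8, -0.4, -0.8]
finger_gap: 0.138
t: 8.05
tcp_pos: [0.5524, -0.0466, 0.1752]
tool_rot: [0.5, 0.5, -0.5, 0.5]
force: [0.4, -0.2, -1.3]
finger_gap: 0.139
t 8.05 tcp [ 0.5524 -0.0466  0.1752] gap 0.139 q1,6 [-0.29 -0.29] F [ 0.4 -0.2 -1.3]
tool x,y,z world: [[-0.0, -0.0, -1.0], [1.0, 0.001, -0.0], [0.001, -1.0, 0.0]]
shift tool [ 0.0052 -0.0623  0.3238]
tool y yaw 0.0014
turn about tool x (down => -dyaw): 0.0014
shift in turned tool [ 0.0052 -0.0619  0.3239]
```

```bash
python3 -m crank '[[0.0,0,-0.006,0.03,0],[0.0,0,-0.006,0.03,0],[0.0,0,-0.006,0.03,0],[0.0,0,-0.006,0.03,0],[0.0,0,-0.006,0.03,0]]'
python3 -m crank '[[0.0,0,-0.006,0.03,0],[0.0,0,-0.006,0.03,0],[0.0,0,-0.006,0.03,0],[0.0,0,-0.006,0.03,0],[0.0,0,-0.006,0.03,0]]'
python3 -m crank '[[0.0,0,0,0.014,0],[0.0,0,0,0,0],[0.0,0,0,0,0]]'
python3 -c "
from h import *
go([.4905,-.3705,.052],0)"
```

```text
t: 8.55
tcp_pos: [0.5221, -0.1973, 0.1752]
tool_rot: [0.5, 0.5, -0.5, 0.5]
force: [0.1, 0.4, -0.3]
finger_gap: 0.132
t: 9.05
tcp_pos: [0.4921, -0.3472, 0.1751]
tool_rot: [0.5, 0.5, -0.5, 0.5]
force: [1.2, 0.2, -1.9]
finger_gap: 0.135
t: 9.35
tcp_pos: [0.4925, -0.359, 0.1749]
tool_rot: [0.5, 0.501, -0.5, 0.499]
force: [-0.5, 0.2, -1.8]
finger_gap: 0.131
t 9.35 tcp [ 0.4925 -0.359   0.1749] gap 0.131 q1,6 [-0.81 -0.81] F [-0.5  0.2 -1.8]
tool x,y,z world: [[-0.001, 0.002, -1.0], [1.0, -0.0, -0.001], [-0.0, -1.0, -0.002]]
shift tool [ 0.1229 -0.0019  0.0117]
tool y yaw -0.0001
turn about tool x (down => -dyaw): -0.0001
shift in turned tool [ 0.1229 -0.0019  0.0117]
```

```bash
python3 -m crank '[[0.0,0.025,-0.002,0.011,0],[0.0,0.03,0,0,0],[0.0,0.025,0,0,0],[0.0,0.02,0,0,0],[0.0,0,0,0,0]]'
python3 - <<'E'
from h import *
go([.4905,-.3705,.052],0)
d=take("wrist"); cv2.imwrite("pics/w4.png",d["image"])
d=take("scene"); cv2.imwrite("pics/s4.png",cv2.resize(d["image"][110:230,120:280],(800,600),interpolation=2))
E
```

```text
t: 9.85
tcp_pos: [0.4893, -0.3673, 0.0724]
tool_rot: [0.5, 0.503, -0.499, 0.498]
force: [-0.6, 1.5, -1.2]
finger_gap: 0.137
t 9.85 tcp [ 0.4893 -0.3673  0.0724] gap 0.137 q1,6 [-0.83 -0.83] F [-0.6  1.5 -1.2]
tool x,y,z world: [[-0.005, 0.006, -1.0], [1.0, 0.002, -0.005], [0.002, -1.0, -0.006]]
shift tool [0.0204 0.0013 0.0034]
tool y yaw 0.0019
turn about tool x (down => -dyaw): 0.0019
shift in turned tool [0.0204 0.0013 0.0034]
```

View pics/w4.png

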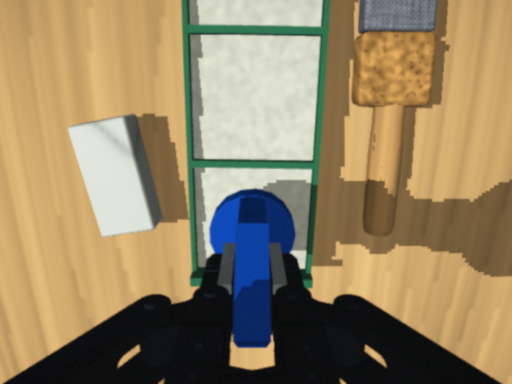

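View pics/s4.png

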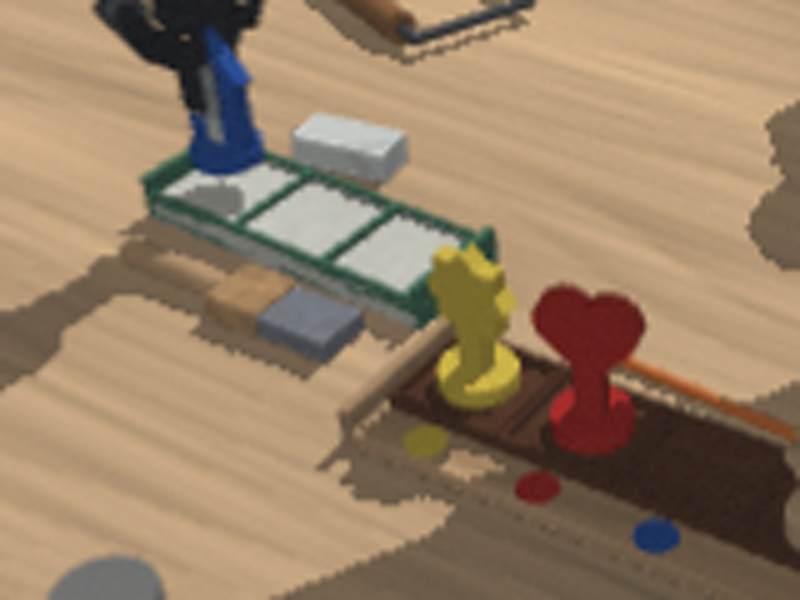

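The house is centred across its compartment: its foot is at column 252 and the compartment runs 196–308. Lowering.

```bash
python3 -m crank '[[0.0,0.01,0.001,0.002,0],[0.0,0.006,0,0,0],[0.0,0.003,0,0,0],[0.0,0,0,0,0],[0.0,0,0,0,0]]'
python3 -c "
from h import *
go([.4905,-.3705,.051],0)"
```

```text
t: 10.45
tcp_pos: [0.4917, -0.3733, 0.0564]
tool_rot: [0.5, 0.5, -0.5, 0.5]
force: [0.3, 0.1, -1.5]
finger_gap: 0.132
t 10.45 tcp [ 0.4917 -0.3733  0.0564] gap 0.132 q1,6 [-0.83 -0.83] F [ 0.3  0.1 -1.5]
tool x,y,z world: [[0.0, -0.0, -1.0], [1.0, -0.0, 0.0], [-0.0, -1.0, 0.0]]
shift tool [ 0.0054 -0.0012 -0.0028]
tool y yaw -0.0002
turn about tool x (down => -dyaw): -0.0002
shift in turned tool [ 0.0054 -0.0012 -0.0028]
```

```bash
python3 -m crank '[[0.0,0.002,-0.001,-0.003,0],[0.0,0.002,0,0,0],[0.0,0.001,0,0,0],[0.0,0.001,0,0,0],[0.0,0,0,0,0]]'
python3 -m crank '[[0.0,0,0,0,0],[0.0,0,0,0,0]]'
python3 -c "
from h import *
go([.4905,-.3705,.051],0)"
```

```text
t: 10.95
tcp_pos: [0.4906, -0.3701, 0.0508]
tool_rot: [0.5, 0.5, -0.5, 0.5]
force: [-0.6, 1.0, 3.6]
finger_gap: 0.133
t: 11.15
tcp_pos: [0.4906, -0.3701, 0.0507]
tool_rot: [0.5, 0.5, -0.5, 0.5]
force: [-1.2, 1.2, 6.5]
finger_gap: 0.135
t 11.15 tcp [ 0.4906 -0.3701  0.0507] gap 0.135 q1,6 [-0.83 -0.83] F [-1.2  1.2  6.5]
tool x,y,z world: [[-0.0, 0.0, -1.0], [1.0, 0.0, -0.0], [0.0, -1.0, -0.0]]
shift tool [-0.0003 -0.0001  0.0004]
tool y yaw 0.0
turn about tool x (down => -dyaw): 0.0
shift in turned tool [-0.0003 -0.0001  0.0004]
```

```bash
python3 -m crank '[[0.016,0,0,0,0],[0.022,0,0,0,0],[0.035,0,0,0,0],[0.05,0,0,0,0],[0.055,0,0,0,0]]' 25
python3 -m crank '[[0.055,-0.02,0,0,0],[0.055,-0.03,0,0,0],[0.055,-0.03,0,0,0],[0.055,-0.03,0,0,0],[0.055,-0.02,0,-0.02,0]]'
python3 -c "
from h import *
go([.5634,-.0378,.17],.265)"
```

```text
t: 11.65
tcp_pos: [0.4907, -0.3703, 0.0501]
tool_rot: [0.5, 0.5, -0.5, 0.5]
force: [-0.1, -0.2, 0.5]
finger_gap: 0.642
t: 12.15
tcp_pos: [0.4918, -0.3533, 0.1828]
tool_rot: [0.5, 0.497, -0.501, 0.502]
force: [0.4, 0.2, 0.1]
finger_gap: 0.644
t 12.15 tcp [ 0.4918 -0.3533  0.1828] gap 0.644 q1,6 [-0.81 -0.8 ] F [0.4 0.2 0.1]
tool x,y,z world: [[0.004, -0.005, -1.0], [1.0, -0.002, 0.004], [-0.002, -1.0, 0.005]]
shift tool [ 0.0115  0.0709 -0.3157]
tool y yaw -0.002
turn about tool x (down => -dyaw): -0.267
shift in turned tool [ 0.0115  0.1517 -0.2858]
```

Next, the heart.

```bash
python3 -m crank '[[0.055,0,0.007,-0.03,0],[0.055,0,0.007,-0.03,0],[0.055,0,0.007,-0.03,0],[0.055,0,0.007,-0.03,0],[0.055,0,0.007,-0.03,0]]'
python3 -m crank '[[0.055,0,0.007,-0.03,0],[0.055,0,0.007,-0.03,0],[0.055,0,0.007,-0.03,0],[0.055,0,0.007,-0.03,0],[0.055,0,0.007,-0.03,0]]'
python3 -m crank '[[0.055,0,0,0,-0.09],[0.055,0,0,0,-0.09],[0.055,0,0,0,-0.085],[0.055,0,0,0,0],[0.055,0,0,0,0]]'
python3 - <<'E'
from h import *
go([.5634,-.0378,.12],.265)
d=take("wrist"); c=cloud(d); cv2.imwrite("pics/w5.png",d["image"])
E
```

```text
t: 12.65
tcp_pos: [0.5258, -0.1991, 0.1803]
tool_rot: [0.5, 0.5, -0.5, 0.5]
force: [0.2, 0.2, 0.3]
finger_gap: 0.643
t: 13.15
tcp_pos: [0.5608, -0.049, 0.1803]
tool_rot: [0.5, 0.5, -0.5, 0.5]
force: [-0.0, -0.0, -0.1]
finger_gap: 0.646
t: 13.65
tcp_pos: [0.5606, -0.0502, 0.1802]
tool_rot: [0.43, 0.561, -0.43, 0.561]
force: [-0.9, -0.1, -0.1]
finger_gap: 0.641
t 13.65 tcp [ 0.5606 -0.0502  0.1802] gap 0.641 q1,6 [-0.29 -0.55] F [-0.9 -0.1 -0.1]
tool x,y,z world: [[-0.0, 0.0, -1.0], [0.966, 0.26, -0.0], [0.26, -0.966, -0.0]]
shift tool [ 0.0602  0.006  -0.0113]
tool y yaw 0.2632
turn about tool x (down => -dyaw): -0.0018
shift in turned tool [ 0.0602  0.006  -0.0112]
```

View pics/w5.png

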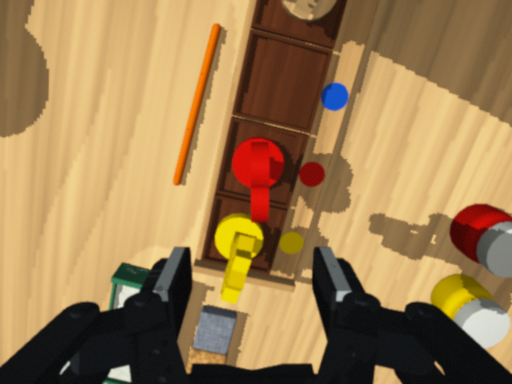

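The heart's panel is vertical in the picture, so the jaws are aligned with it. Descending.

```bash
python3 -m crank '[[0.055,0.02,0.006,-0.011,0],[0.055,0.02,0,0,0],[0.055,0.02,0,0,0],[0.055,0,0,0,0],[0.055,0,0,0,0]]'
python3 -c "
from h import *
go([.5634,-.0378,.05],.265)"
```

```text
t: 14.2
tcp_pos: [0.5636, -0.0382, 0.1202]
tool_rot: [0.43, 0.562, -0.43, 0.561]
force: [-0.1, 0.1, -0.1]
finger_gap: 0.642
t 14.2 tcp [ 0.5636 -0.0382  0.1202] gap 0.642 q1,6 [-0.27 -0.53] F [-0.1  0.1 -0.1]
tool x,y,z world: [[-0.001, 0.0, -1.0], [0.965, 0.261, -0.0], [0.261, -0.965, -0.0]]
shift tool [ 0.0702 -0.     -0.0004]
tool y yaw 0.2642
turn about tool x (down => -dyaw): -0.0008
shift in turned tool [ 0.0702 -0.     -0.0004]
```

```bash
python3 -m crank '[[0.055,0.02,0,0,0],[0.055,0.02,0,0,0],[0.055,0.02,0,0,0],[0.055,0.01,0,0,0],[0.055,0,0,0,0]]'
python3 -m crank '[[0.0,0,0,0,0],[0.0,0,0,0,0],[0.0,0,0,0,0],[0.0,0,0,0,0],[0.0,0,0,0,0]]' 40
python3 -c "
from h import *
go([.5634,-.0378,.05],.265)"
python3 -m crank '[[0.0,-0.015,0,0,0],[0.0,-0.025,0,0,0],[0.0,-0.03,0,0,0],[0.0,-0.03,0,0,0],[0.0,-0.025,0,0,0]]'
python3 -m crank '[[0.0,0,0,0,0.09],[0.0,0,0,0,0.09],[0.0,0,0,0,0.085],[0.0,0,0,0,0],[0.0,0,0,0,0]]'
python3 -c "
from h import *
go([.4915,-.2965,.17],0)"
```

```text
t: 14.7
tcp_pos: [0.5634, -0.0381, 0.0499]
tool_rot: [0.43, 0.562, -0.43, 0.561]
force: [0.0, 0.4, 0.3]
finger_gap: 0.641
t: 15.2
tcp_pos: [0.5639, -0.0381, 0.0509]
tool_rot: [0.43, 0.561, -0.429, 0.562]
force: [-1.0, -0.2, 3.3]
finger_gap: 0.13
t 15.2 tcp [ 0.5639 -0.0381  0.0509] gap 0.13 q1,6 [-0.27 -0.53] F [-1.  -0.2  3.3]
tool x,y,z world: [[0.001, -0.0, -1.0], [0.965, 0.262, 0.001], [0.262, -0.965, 0.0]]
shift tool [ 0.0009 -0.0004 -0.0004]
tool y yaw 0.265
turn about tool x (down => -dyaw): 0.0
shift in turned tool [ 0.0009 -0.0004 -0.0004]
t: 15.7
tcp_pos: [0.5636, -0.038, 0.1767]
tool_rot: [0.43, 0.561, -0.429, 0.562]
force: [0.4, -0.5, -1.2]
finger_gap: 0.133
t: 16.2
tcp_pos: [0.5633, -0.038, 0.1751]
tool_rot: [0.499, 0.501, -0.5, 0.5]
force: [0.9, -0.1, -1.2]
finger_gap: 0.136
t 16.2 tcp [ 0.5633 -0.038   0.1751] gap 0.136 q1,6 [-0.27 -0.27] F [ 0.9 -0.1 -1.2]
tool x,y,z world: [[-0.0, 0.0, -1.0], [1.0, 0.002, -0.0], [0.002, -1.0, -0.0]]
shift tool [ 0.0051 -0.0723  0.2584]
tool y yaw 0.0018
turn about tool x (down => -dyaw): 0.0018
shift in turned tool [ 0.0051 -0.0718  0.2585]
```

```bash
python3 -m crank '[[0.0,0,-0.008,0.029,0],[0.0,0,-0.008,0.029,0],[0.0,0,-0.008,0.029,0],[0.0,0,-0.008,0.029,0],[0.0,0,-0.008,0.029,0]]'
python3 -m crank '[[0.0,0,-0.008,0.029,0],[0.0,0,-0.008,0.029,0],[0.0,0,-0.008,0.029,0],[0.0,0,-0.008,0.026,0],[0.0,0,0,0,0]]'
python3 -m crank '[[0.0,0.02,0,0,0],[0.0,0.03,0,0,0],[0.0,0.03,0,0,0],[0.0,0.02,0,0,0],[0.0,0,0,0,0]]'
python3 -m crank '[[0.0,0,0,0,0],[0.0,0,0,0,0]]'
python3 -c "
from h import *
go([.4915,-.2965,.051],0)
d=take('wrist'); cv2.imwrite('pics/w6.png',d['image'])"
```

```text
t: 16.7
tcp_pos: [0.5231, -0.1841, 0.1751]
tool_rot: [0.5, 0.5, -0.5, 0.5]
force: [0.6, 0.3, -1.2]
finger_gap: 0.135
t: 17.2
tcp_pos: [0.4911, -0.2998, 0.1752]
tool_rot: [-0.5, -0.499, 0.501, -0.5]
force: [0.3, -0.8, -0.9]
finger_gap: 0.129
t: 17.7
tcp_pos: [0.4898, -0.2937, 0.0724]
tool_rot: [0.5, 0.503, -0.5, 0.498]
force: [0.3, 1.2, -1.6]
finger_gap: 0.137
t: 17.9
tcp_pos: [0.4925, -0.2964, 0.0765]
tool_rot: [0.5, 0.499, -0.5, 0.501]
force: [0.0, 0.8, -1.2]
finger_gap: 0.141
t 17.9 tcp [ 0.4925 -0.2964  0.0765] gap 0.141 q1,6 [-0.74 -0.74] F [ 0.   0.8 -1.2]
tool x,y,z world: [[0.002, -0.002, -1.0], [1.0, 0.001, 0.002], [0.001, -1.0, 0.002]]
shift tool [ 0.0255 -0.001   0.0001]
tool y yaw 0.0007
turn about tool x (down => -dyaw): 0.0007
shift in turned tool [ 0.0255 -0.001   0.0001]
```

View pics/w6.png

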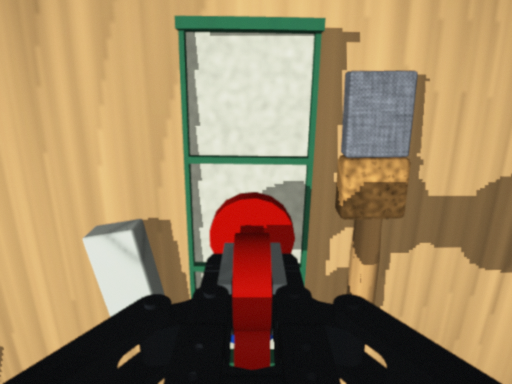

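The heart's foot (252,230) is about 1 mm off the compartment middle. I'll correct slightly and lower.

```bash
python3 -m crank '[[0.0,0.012,-0.002,0,0],[0.0,0.008,0,0,0],[0.0,0.003,0,0,0],[0.0,0.002,0,0,0],[0.0,0,0,0,0]]'
python3 -m crank '[[0.0,0,0,0,0],[0.0,0,0,0,0],[0.0,0,0,0,0]]'
python3 -c "
from h import *
go([.4915,-.2965,.051],0)"
```

```text
t: 18.45
tcp_pos: [0.4889, -0.2956, 0.0509]
tool_rot: [0.5, 0.501, -0.5, 0.499]
force: [-2.9, 2.4, 6.3]
finger_gap: 0.136
t: 18.75
tcp_pos: [0.4889, -0.2956, 0.0509]
tool_rot: [0.5, 0.501, -0.5, 0.499]
force: [-2.0, 2.8, 5.8]
finger_gap: 0.131
t 18.75 tcp [ 0.4889 -0.2956  0.0509] gap 0.131 q1,6 [-0.74 -0.74] F [-2.   2.8  5.8]
tool x,y,z world: [[-0.001, 0.001, -1.0], [1.0, 0.0, -0.001], [0.0, -1.0, -0.001]]
shift tool [-0.0001  0.0026  0.0009]
tool y yaw 0.0001
turn about tool x (down => -dyaw): 0.0001
shift in turned tool [-0.0001  0.0026  0.0009]
```

```bash
python3 -m crank '[[0.016,0,0,0,0],[0.022,0,0,0,0],[0.035,0,0,0,0],[0.05,0,0,0,0],[0.055,0,0,0,0]]' 25
python3 -m crank '[[0.055,-0.02,0,0,0],[0.055,-0.03,0,0,0],[0.055,-0.03,0,0,0],[0.055,-0.03,0,0,0],[0.055,-0.02,0,-0.01,0]]'
python3 -m crank '[[0.055,0,0.01,-0.025,0],[0.055,0,0.01,-0.025,0],[0.055,0,0.01,-0.025,0],[0.055,0,0.01,-0.025,0],[0.055,0,0.01,-0.025,0]]'
python3 -c "
from h import *
go([.5654,-.1121,.12],-.047)"
```

```text
t: 19.25
tcp_pos: [0.4896, -0.2961, 0.0501]
tool_rot: [0.5, 0.5, -0.5, 0.5]
force: [-0.5, 0.1, -0.0]
finger_gap: 0.64
t: 19.75
tcp_pos: [0.4905, -0.2877, 0.1825]
tool_rot: [0.5, 0.498, -0.5, 0.501]
force: [0.7, -0.9, -0.1]
finger_gap: 0.645
t: 20.25
tcp_pos: [0.5398, -0.16, 0.1802]
tool_rot: [0.5, 0.5, -0.5, 0.5]
force: [0.9, -0.8, 0.1]
finger_gap: 0.641
t 20.25 tcp [ 0.5398 -0.16    0.1802] gap 0.641 q1,6 [-0.49 -0.49] F [ 0.9 -0.8  0.1]
tool x,y,z world: [[-0.0, 0.0, -1.0], [1.0, -0.0, -0.0], [-0.0, -1.0, -0.0]]
shift tool [ 0.0602  0.0256 -0.0479]
tool y yaw -0.0002
turn about tool x (down => -dyaw): 0.0468
shift in turned tool [ 0.0602  0.0234 -0.0491]
```

```bash
python3 -m crank '[[0.055,0,0.012,-0.024,0],[0.055,0,0.013,-0.024,0.047],[0.055,0.02,0,0,0],[0.055,0.02,0,0,0],[0.055,0.02,0,0,0]]'
python3 -m crank '[[0.055,0,0,0,0],[0.055,0,0,0,0]]'
python3 -c "
from h import *
go([.5654,-.1121,.05],-.047)
d=take('wrist'); cv2.imwrite('pics/w7.png',d['image'])"
```

```text
t: 20.75
tcp_pos: [0.5648, -0.1126, 0.1197]
tool_rot: [0.511, 0.488, -0.511, 0.489]
force: [0.0, -0.1, -0.9]
finger_gap: 0.647
t: 20.95
tcp_pos: [0.5645, -0.113, 0.1202]
tool_rot: [-0.512, -0.488, 0.512, -0.488]
force: [-0.4, 0.5, 0.0]
finger_gap: 0.643
t 20.95 tcp [ 0.5645 -0.113   0.1202] gap 0.643 q1,6 [-0.39 -0.34] F [-0.4  0.5  0. ]
tool x,y,z world: [[-0.001, 0.0, -1.0], [0.999, -0.047, -0.001], [-0.047, -0.999, -0.0]]
shift tool [ 0.0702  0.001  -0.0009]
tool y yaw -0.047
turn about tool x (down => -dyaw): -0.0
shift in turned tool [ 0.0702  0.001  -0.0009]
```

View pics/w7.png

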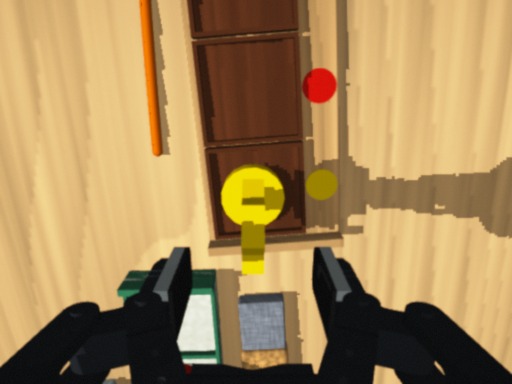

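The star's panel at (252,235) is vertical and midway between the fingers. Grasping.

```bash
python3 -m crank '[[0.055,0.02,0.001,-0.001,0],[0.055,0.02,0,0,0],[0.055,0.02,0,0,0],[0.055,0.01,0,0,0],[0.055,0,0,0,0]]'
python3 -m crank '[[0.0,0,0,0,0],[0.0,0,0,0,0],[0.0,0,0,0,0],[0.0,0,0,0,0],[0.0,0,0,0,0]]' 40
python3 -m crank '[[0.0,-0.015,0,0,0],[0.0,-0.025,0,0,0],[0.0,-0.03,0,0,0],[0.0,-0.03,0,0,0],[0.0,-0.025,0,0,0]]'
python3 -c "
from h import *
go([.4925,-.2245,.17],0)"
```

```text
t: 21.5
tcp_pos: [0.5653, -0.1121, 0.0499]
tool_rot: [-0.511, -0.488, 0.512, -0.488]
force: [-0.5, -0.4, 0.4]
finger_gap: 0.642
t: 22.0
tcp_pos: [0.566, -0.1122, 0.051]
tool_rot: [0.512, 0.488, -0.511, 0.488]
force: [-0.2, 0.2, 4.1]
finger_gap: 0.136
t: 22.5
tcp_pos: [0.5657, -0.1121, 0.1767]
tool_rot: [0.512, 0.488, -0.511, 0.488]
force: [0.4, -0.1, -1.5]
finger_gap: 0.14
t 22.5 tcp [ 0.5657 -0.1121  0.1767] gap 0.14 q1,6 [-0.39 -0.34] F [ 0.4 -0.1 -1.5]
tool x,y,z world: [[0.001, -0.0, -1.0], [0.999, -0.047, 0.001], [-0.047, -0.999, 0.0]]
shift tool [ 0.0067 -0.0678  0.1157]
tool y yaw -0.047
turn about tool x (down => -dyaw): -0.047
shift in turned tool [ 0.0067 -0.0732  0.1124]
```

```bash
python3 -m crank '[[0.0,0,-0.015,0.023,-0.047],[0.0,0,-0.015,0.023,0],[0.0,0,-0.015,0.023,0],[0.0,0,-0.015,0.023,0],[0.0,0,-0.0135,0.02,0]]'
python3 -m crank '[[0.0,0.02,0,0,0],[0.0,0.03,0,0,0],[0.0,0.03,0,0,0],[0.0,0.01,0,0,0],[0.0,0.005,0,0,0]]'
python3 -m crank '[[0.0,0,0,0,0],[0.0,0,0,0,0],[0.0,0,0,0,0]]'
python3 -c "
from h import *
go([.4925,-.2245,.051],0)
d=take('wrist'); cv2.imwrite('pics/w8.png',d['image'])"
```

```text
t: 23.0
tcp_pos: [0.4901, -0.2242, 0.1752]
tool_rot: [-0.5, -0.5, 0.5, -0.5]
force: [1.0, 0.9, -1.5]
finger_gap: 0.139
t: 23.5
tcp_pos: [0.4905, -0.223, 0.0792]
tool_rot: [0.5, 0.501, -0.5, 0.499]
force: [0.0, -0.7, -1.0]
finger_gap: 0.134
t: 23.8
tcp_pos: [0.4919, -0.2238, 0.0814]
tool_rot: [0.5, 0.499, -0.5, 0.501]
force: [0.2, 0.3, -1.7]
finger_gap: 0.134
t 23.8 tcp [ 0.4919 -0.2238  0.0814] gap 0.134 q1,6 [-0.63 -0.63] F [ 0.2  0.3 -1.7]
tool x,y,z world: [[0.002, -0.001, -1.0], [1.0, 0.0, 0.002], [0.0, -1.0, 0.001]]
shift tool [0.0304 0.0006 0.0007]
tool y yaw 0.0002
turn about tool x (down => -dyaw): 0.0002
shift in turned tool [0.0304 0.0006 0.0007]
```

View pics/w8.png

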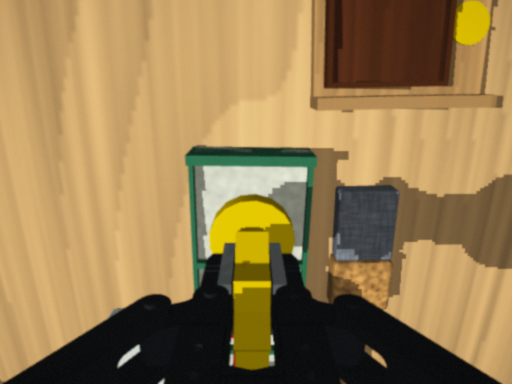

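The star is centred: its foot is at column 252 and the compartment runs 197–308. Lowering and releasing.

```bash
python3 -m crank '[[0.0,0.015,0,0,0],[0.0,0.01,0,0,0],[0.0,0.004,0,0,0],[0.0,0.002,0,0,0],[0.0,0,0,0,0]]'
python3 -m crank '[[0.0,0,0,0,0],[0.0,0,0,0,0],[0.0,0,0,0,0]]'
python3 -c "
from h import *
go([.4925,-.2245,.051],0)"
```

```text
t: 24.35
tcp_pos: [0.4907, -0.2231, 0.0509]
tool_rot: [0.5, 0.5, -0.5, 0.5]
force: [-3.8, 2.8, 11.5]
finger_gap: 0.138
t: 24.65
tcp_pos: [0.4907, -0.223, 0.0509]
tool_rot: [0.5, 0.5, -0.5, 0.5]
force: [-2.5, 1.9, 10.6]
finger_gap: 0.135
t 24.65 tcp [ 0.4907 -0.223   0.0509] gap 0.135 q1,6 [-0.63 -0.63] F [-2.5  1.9 10.6]
tool x,y,z world: [[-0.0, 0.0, -1.0], [1.0, 0.0, -0.0], [0.0, -1.0, -0.0]]
shift tool [-0.0001  0.0018  0.0015]
tool y yaw 0.0002
turn about tool x (down => -dyaw): 0.0002
shift in turned tool [-0.0001  0.0018  0.0015]
```

```bash
python3 -m crank '[[0.016,0,0,0,0],[0.022,0,0,0,0],[0.035,0,0,0,0],[0.05,0,0,0,0],[0.055,0,0,0,0]]' 25
python3 -m crank '[[0.055,-0.02,0,0,0],[0.055,-0.03,0,0,0],[0.055,-0.03,0,0,0],[0.055,-0.03,0,0,0],[0.055,-0.03,0,-0.01,0]]'
python3 -m crank '[[0.055,-0.01,0.006,-0.035,0],[0.055,-0.01,0.006,-0.035,0],[0.055,-0.01,0.006,-0.035,0],[0.055,-0.01,0.006,-0.035,0],[0.055,-0.01,0.006,-0.035,0]]'
python3 -m crank '[[0.055,-0.01,0.006,-0.035,0],[0.055,-0.01,0.006,-0.035,0],[0.055,-0.01,0.006,-0.035,0],[0.055,-0.01,0.006,-0.035,0],[0.055,-0.01,0.006,-0.035,0]]'
python3 -m crank '[[0.055,0,0.006,-0.035,0],[0.055,0,0.006,-0.035,0],[0.055,0,0,-0.02,0],[0.055,0,0,0,0],[0.055,0,0,0,0]]'
python3 - <<'E'
from h import *
go([.5654,.1066,.17],-.143)
d=take('wrist'); cv2.imwrite('pics/w9.png',d['image'])
topmap(d,"pics/w9t.png",.42,.70,.05,.45,.035,1500)
E
```

```text
t: 25.15
tcp_pos: [0.491, -0.2234, 0.0491]
tool_rot: [0.5, 0.5, -0.5, 0.5]
force: [-0.0, 0.4, 0.2]
finger_gap: 0.646
t: 25.65
tcp_pos: [0.4912, -0.2142, 0.1904]
tool_rot: [-0.5, -0.499, 0.5, -0.5]
force: [0.8, 0.2, 0.4]
finger_gap: 0.64
t: 26.15
tcp_pos: [0.5209, -0.0369, 0.2396]
tool_rot: [-0.5, -0.5, 0.5, -0.5]
force: [0.6, 0.1, 0.1]
finger_gap: 0.642
t: 26.65
tcp_pos: [0.5508, 0.1381, 0.2894]
tool_rot: [0.5, 0.5, -0.5, 0.5]
force: [1.3, -0.1, -0.4]
finger_gap: 0.644
t: 27.15
tcp_pos: [0.5626, 0.2266, 0.2888]
tool_rot: [0.499, 0.5, -0.5, 0.5]
force: [-0.5, -0.4, 0.1]
finger_gap: 0.647
t 27.15 tcp [0.5626 0.2266 0.2888] gap 0.647 q1,6 [0.2 0.2] F [-0.5 -0.4  0.1]
tool x,y,z world: [[-0.001, -0.001, -1.0], [1.0, 0.001, -0.001], [0.001, -1.0, 0.001]]
shift tool [0.1189 0.0028 0.1198]
tool y yaw 0.0011
turn about tool x (down => -dyaw): 0.1441
shift in turned tool [0.1189 0.02   0.1182]
```

View pics/w9.png

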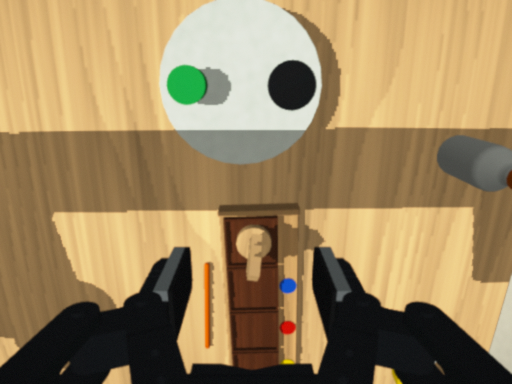

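The spot is at (292,85), the pot at (187,85) and the disc centre at about (241,81). I'll compute the spot position.

Run:
```python
from h import *
for n in("wrist","scene","side"):
    d=take(n); im=d["image"].astype(int).max(2); c=cloud(d)
    m=(im<45)&(np.hypot(c[...,0]-.607,c[...,1]-.303)<.05)&(abs(c[...,2]-.035)<.012)
    nl,lab,st,ce=cv2.connectedComponentsWithStats(m.astype(np.uint8))
    i=1+st[1:,4].argmax()
    P=atz(d,np.c_[np.nonzero(lab==i)[1],np.nonzero(lab==i)[0]],.035)
    rr=cv2.minAreaRect((P[:,:2]*1000).astype(np.float32))
    print(n,st[i,4],P.mean(0).round(4),[np.round(x,1) for x in rr])
    w=(abs(c[...,2]-.035)<.004)&(np.hypot(c[...,0]-.55,c[...,1]-.303)<.11)
    cc=cv2.minEnclosingCircle((c[w][:,:2]*1000).astype(np.float32)); print("disc",cc, np.median(c[w][:,2]))
    m=(abs(c[...,0]-.565)<.03)&(abs(c[...,1]-.1066)<.036)&(c[...,2]>.045)&(c[...,2]<.115)
    r=cv2.minAreaRect((c[m][:,:2]*1000).astype(np.float32)); print("fir",r)
    if n!="wrist":
        topmap(d,f"pics/k_{n}.png",.42,.6,-.45,-.15,.022,2000)
```

```text
wrist 1713 [0.6072 0.3032 0.035 ] [array([607.5, 302.6]), array([49.9, 50.2]), np.float64(0.7)]
disc ((550.0765991210938, 303.45611572265625), 90.16168975830078) 0.03558801815309576
fir ((565.2301635742188, 106.434326171875), (52.87595748901367, 12.197795867919922), 81.65369415283203)
scene 289 [0.6075 0.302  0.035 ] [array([607.5, 302.5]), array([44.2, 47.9]), np.float64(32.3)]
disc ((550.5969848632812, 300.6581726074219), 92.2002944946289) 0.03466437035035508
fir ((566.3220825195312, 105.58053588867188), (51.638938903808594, 14.408204078674316), 80.4544677734375)
side 306 [0.604  0.3038 0.035 ] [array([604.5, 302.9]), array([46.2, 43.9]), np.float64(15.5)]
disc ((547.4608764648438, 302.71270751953125), 91.44795989990234) 0.033230844482074307
fir ((563.5493774414062, 108.54733276367188), (52.01138687133789, 14.385688781738281), 81.48767852783203)
```

```bash
python3 -m crank '[[0.055,0.025,0.001,0.03,0],[0.055,0.025,0.001,0.03,0],[0.055,0.025,0,0.03,0],[0.055,0.025,0,0.03,0],[0.055,0.02,0,0,0.144]]'
python3 -m crank '[[0.055,0.02,0,0,0],[0.055,0.02,0,0,0],[0.055,0,0,0,0],[0.055,0,0,0,0],[0.055,0,0,0,0]]'
python3 -c "
from h import *
go([.5654,.1066,.05],-.143)
d=take('wrist'); cv2.imwrite('pics/w10.png',d['image'])"
```

```text
t: 27.85
tcp_pos: [0.5648, 0.1022, 0.1681]
tool_rot: [-0.536, -0.46, 0.537, -0.461]
force: [0.9, 0.3, 0.1]
finger_gap: 0.643
t: 28.35
tcp_pos: [0.566, 0.1063, 0.1304]
tool_rot: [0.535, 0.462, -0.534, 0.463]
force: [-0.1, -0.6, 0.8]
finger_gap: 0.644
t 28.35 tcp [0.566  0.1063 0.1304] gap 0.644 q1,6 [-0.01  0.14] F [-0.1 -0.6  0.8]
tool x,y,z world: [[0.002, -0.0, -1.0], [0.99, -0.144, 0.002], [-0.144, -0.99, -0.0]]
shift tool [ 0.0804 -0.0008 -0.0001]
tool y yaw -0.1444
turn about tool x (down => -dyaw): -0.0014
shift in turned tool [ 0.0804 -0.0008 -0.0002]
```

View pics/w10.png

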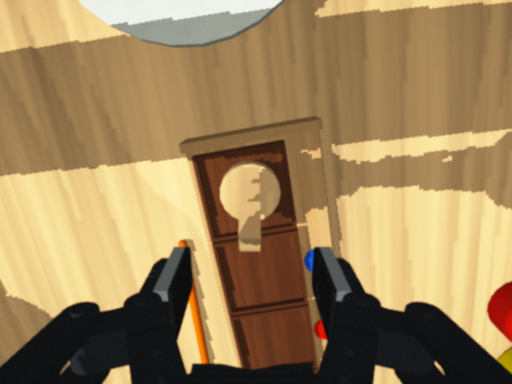

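The fir's panel is vertical at column 250 and midway between the fingers. Grasping.

```bash
python3 -m crank '[[0.055,0.02,-0.001,0,0],[0.055,0.02,0,0,0],[0.055,0.02,0,0,0],[0.055,0.02,0,0,0],[0.055,0,0,0,0]]'
python3 -m crank '[[0.0,0,0,0,0],[0.0,0,0,0,0],[0.0,0,0,0,0],[0.0,0,0,0,0],[0.0,0,0,0,0]]' 40
python3 -c "
from h import *
go([.5654,.1066,.05],-.143)"
python3 -m crank '[[0.0,-0.015,0,0,0],[0.0,-0.025,0,0,0],[0.0,-0.03,0,0,0],[0.0,-0.03,0,0,-0.07],[0.0,-0.025,0,0,-0.074]]'
python3 -m crank '[[0.0,0,0,0,0],[0.0,0,0,0,0]]'
python3 -c "
from h import *
go([.607,.3027,.17],0)
d=take('scene');cv2.imwrite('pics/s11.png',d['image'])"
```

```text
t: 28.9
tcp_pos: [0.5629, 0.1068, 0.0481]
tool_rot: [-0.534, -0.464, 0.536, -0.462]
force: [-0.2, 0.4, 0.2]
finger_gap: 0.645
t: 29.4
tcp_pos: [0.5651, 0.1069, 0.0507]
tool_rot: [0.535, 0.462, -0.534, 0.463]
force: [-0.1, 0.2, 6.2]
finger_gap: 0.132
t 29.4 tcp [0.5651 0.1069 0.0507] gap 0.132 q1,6 [-0.01  0.14] F [-0.1  0.2  6.2]
tool x,y,z world: [[0.003, 0.0, -1.0], [0.99, -0.143, 0.003], [-0.143, -0.99, -0.0]]
shift tool [0.0007 0.0003 0.0002]
tool y yaw -0.144
turn about tool x (down => -dyaw): -0.001
shift in turned tool [0.0007 0.0003 0.0002]
t: 29.9
tcp_pos: [0.564, 0.1068, 0.1758]
tool_rot: [0.499, 0.501, -0.499, 0.501]
force: [0.1, 0.4, -1.8]
finger_gap: 0.137
t: 30.1
tcp_pos: [0.5638, 0.1068, 0.1744]
tool_rot: [0.5, 0.5, -0.5, 0.5]
force: [0.6, 0.4, -0.7]
finger_gap: 0.135
t 30.1 tcp [0.5638 0.1068 0.1744] gap 0.135 q1,6 [-0.01 -0.01] F [ 0.6  0.4 -0.7]
tool x,y,z world: [[0.0, -0.0, -1.0], [1.0, -0.001, 0.0], [-0.001, -1.0, 0.0]]
shift tool [ 0.0044  0.043  -0.196 ]
tool y yaw -0.0011
turn about tool x (down => -dyaw): -0.0011
shift in turned tool [ 0.0044  0.0432 -0.1959]
```

View pics/s11.png

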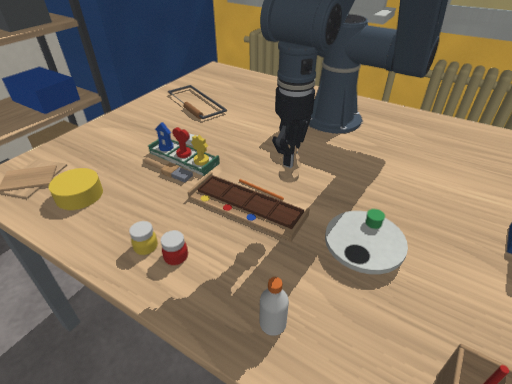

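The three figures stand in the display rack: house (163,137), heart (182,140), star (201,148). The fir is lifted, and I'm moving it over the spot.

```bash
python3 -m crank '[[0.0,0,0.006,-0.02,0],[0.0,0,0.006,-0.03,0],[0.0,0,0.006,-0.03,0],[0.0,0,0.006,-0.03,0],[0.0,0,0.006,-0.03,0]]'
python3 -m crank '[[0.0,0,0.006,-0.03,0],[0.0,0,0.007,-0.026,0],[0.0,0.02,0,0,0],[0.0,0.02,0,0,0],[0.0,0.02,0,0,0]]'
python3 -m crank '[[0.0,0.015,0,0,0],[0.0,0,0,0,0],[0.0,0,0,0,0],[0.0,0,0,0,0],[0.0,0,0,0,0]]'
python3 - <<'E'
from h import *
go([.607,.3027,.071],0)
d=take('wrist');cv2.imwrite('pics/w12.png',d['image'])
d=take('scene');cv2.imwrite('pics/s12.png',cv2.resize(d['image'][170:290,290:450],(800,600),interpolation=2))
E
```

```text
t: 30.65
tcp_pos: [0.5929, 0.2476, 0.1717]
tool_rot: [-0.499, -0.501, 0.502, -0.499]
force: [0.8, -0.9, -1.3]
finger_gap: 0.138
t: 31.15
tcp_pos: [0.6055, 0.3028, 0.1109]
tool_rot: [-0.499, -0.501, 0.501, -0.499]
force: [-0.2, -0.8, -0.1]
finger_gap: 0.133
t: 31.65
tcp_pos: [0.6079, 0.303, 0.1005]
tool_rot: [0.501, 0.5, -0.499, 0.5]
force: [0.4, -0.2, -0.6]
finger_gap: 0.135
t 31.65 tcp [0.6079 0.303  0.1005] gap 0.135 q1,6 [0.3 0.3] F [ 0.4 -0.2 -0.6]
tool x,y,z world: [[0.002, 0.001, -1.0], [1.0, -0.0, 0.002], [-0.0, -1.0, -0.001]]
shift tool [ 0.0295 -0.001   0.0003]
tool y yaw -0.0002
turn about tool x (down => -dyaw): -0.0002
shift in turned tool [ 0.0295 -0.001   0.0003]
```

View pics/w12.png

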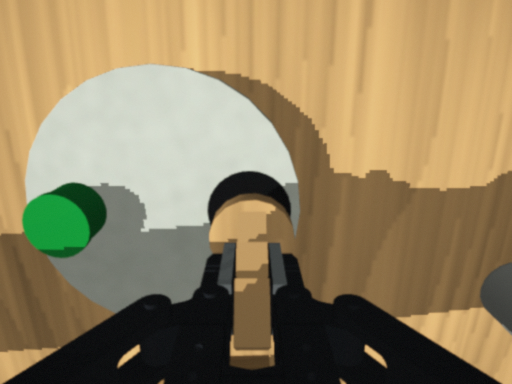

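View pics/s12.png

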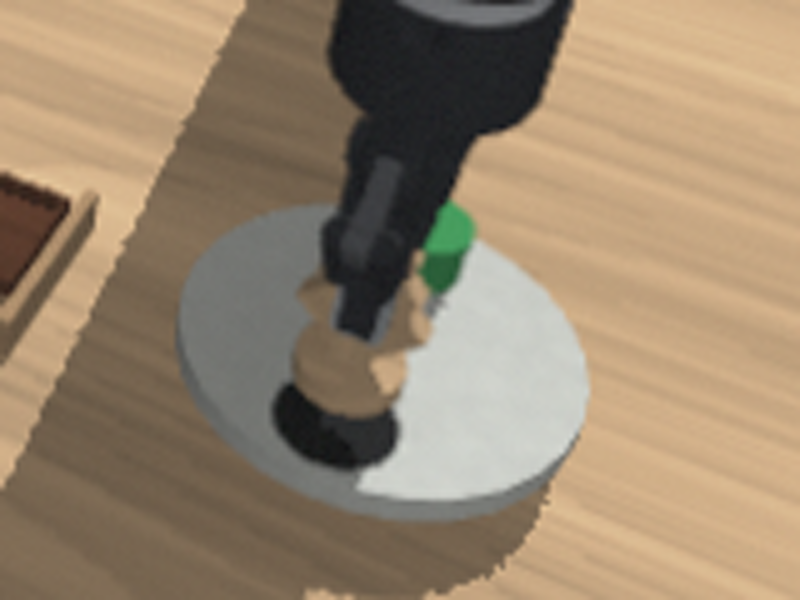

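The fir hangs over the spot and is aligned in x. Lowering gently.

```bash
python3 -m crank '[[0.0,0.008,-0.001,0,0],[0.0,0.008,0,0,0],[0.0,0.006,0,0,0],[0.0,0.002,0,0,0],[0.0,0,0,0,0]]'
python3 -m crank '[[0.0,0,0,0,0],[0.0,0,0,0,0],[0.0,0,0,0,0],[0.0,0,0,0,0],[0.0,0,0,0,0]]'
python3 -c "
from h import *
go([.607,.3027,.071],0)"
```

```text
t: 32.25
tcp_pos: [0.6056, 0.3026, 0.0743]
tool_rot: [-0.5, -0.5, 0.5, -0.5]
force: [0.7, 0.2, -0.5]
finger_gap: 0.132
t: 32.75
tcp_pos: [0.6061, 0.3028, 0.0754]
tool_rot: [0.5, 0.5, -0.5, 0.5]
force: [0.0, -0.9, -0.2]
finger_gap: 0.138
t 32.75 tcp [0.6061 0.3028 0.0754] gap 0.138 q1,6 [0.3 0.3] F [ 0.  -0.9 -0.2]
tool x,y,z world: [[0.0, 0.0, -1.0], [1.0, -0.0, 0.0], [-0.0, -1.0, -0.0]]
shift tool [0.0044 0.0009 0.0001]
tool y yaw -0.0
turn about tool x (down => -dyaw): -0.0
shift in turned tool [0.0044 0.0009 0.0001]
```

```bash
python3 -m crank '[[0.0,0.001,0,0,0],[0.0,0.001,0,0,0],[0.0,0.001,0,0,0],[0.0,0,0,0,0],[0.0,0,0,0,0]]'
python3 -m crank '[[0.0,0,0,0,0],[0.0,0,0,0,0],[0.0,0,0,0,0]]'
python3 -m crank '[[0.0,0.0005,0,0,0],[0.0,0.0005,0,0,0],[0.0,0,0,0,0],[0.0,0,0,0,0],[0.0,0,0,0,0]]'
python3 -c "
from h import *
go([.607,.3027,.071],0)"
```

```text
t: 33.25
tcp_pos: [0.606, 0.3028, 0.0722]
tool_rot: [-0.5, -0.5, 0.5, -0.5]
force: [0.8, -0.5, -1.0]
finger_gap: 0.136
t: 33.55
tcp_pos: [0.6061, 0.3028, 0.0723]
tool_rot: [0.5, 0.5, -0.5, 0.5]
force: [0.2, -0.1, -0.8]
finger_gap: 0.135
t: 34.05
tcp_pos: [0.6061, 0.3028, 0.0713]
tool_rot: [0.5, 0.5, -0.5, 0.5]
force: [0.7, 0.7, -1.8]
finger_gap: 0.14
t 34.05 tcp [0.6061 0.3028 0.0713] gap 0.14 q1,6 [0.3 0.3] F [ 0.7  0.7 -1.8]
tool x,y,z world: [[0.0, 0.0, -1.0], [1.0, 0.0, 0.0], [0.0, -1.0, -0.0]]
shift tool [0.0003 0.0009 0.0001]
tool y yaw 0.0
turn about tool x (down => -dyaw): 0.0
shift in turned tool [0.0003 0.0009 0.0001]
```

```bash
python3 -m crank '[[0.0,0.0005,0,0,0],[0.0,0,0,0,0],[0.0,0.0005,0,0,0],[0.0,0,0,0,0],[0.0,0,0,0,0]]'
python3 -m crank '[[0.0,0,0,0,0],[0.0,0,0,0,0]]'
```

```text
t: 34.55
tcp_pos: [0.606, 0.3028, 0.0702]
tool_rot: [-0.5, -0.5, 0.5, -0.5]
force: [-0.4, -0.8, -1.3]
finger_gap: 0.134
t: 34.75
tcp_pos: [0.6061, 0.3028, 0.0702]
tool_rot: [-0.5, -0.5, 0.5, -0.5]
force: [-0.1, -0.6, -1.3]
finger_gap: 0.136
```

```bash
python3 -m crank '[[0.0,0.0005,0,0,0],[0.0,0,0,0,0],[0.0,0,0,0,0]]'
```

```text
t: 35.05
tcp_pos: [0.6061, 0.3028, 0.0697]
tool_rot: [0.5, 0.5, -0.5, 0.5]
force: [-0.5, 0.5, -0.9]
finger_gap: 0.138
```

Just at contact height with no load showing. Releasing gently.

```bash
python3 -m crank '[[0.014,0,0,0,0],[0.018,0,0,0,0],[0.024,0,0,0,0],[0.034,0,0,0,0],[0.045,0,0,0,0]]' 20
python3 -m crank '[[0.055,0,0,0,0],[0.055,0,0,0,0]]'
python3 - <<'E'
from h import *
d=take('wrist');cv2.imwrite('pics/w13.png',d['image'])
d=take('scene');cv2.imwrite('pics/s13.png',cv2.resize(d['image'][170:290,290:450],(800,600),interpolation=2))
E
```

```text
t: 35.55
tcp_pos: [0.6061, 0.3028, 0.0698]
tool_rot: [0.5, 0.5, -0.5, 0.5]
force: [0.4, -0.0, -0.3]
finger_gap: 0.521
t: 35.75
tcp_pos: [0.6061, 0.3028, 0.0698]
tool_rot: [0.5, 0.5, -0.5, 0.5]
force: [-0.8, 0.3, -0.1]
finger_gap: 0.643
```

View pics/w13.png

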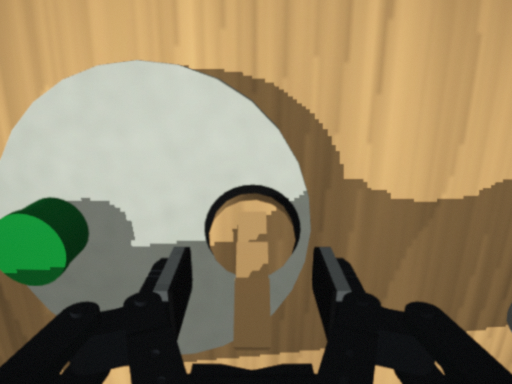

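View pics/s13.png

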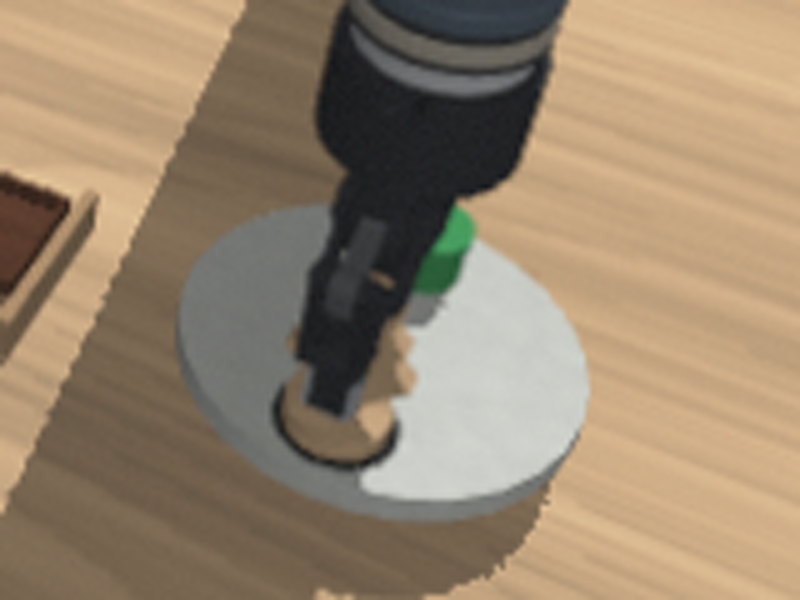

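The fir is concentric on the spot, with an even black ring around (252,230). Retreating, then checking all four.

```bash
python3 -m crank '[[0.055,-0.015,0,0,0],[0.055,-0.025,0,0,0],[0.055,-0.03,0,0,0],[0.055,-0.03,0,0,0],[0.055,-0.03,0,0,0]]'
python3 -m crank '[[0.055,-0.03,0,0,0],[0.055,-0.03,-0.01,0.03,0],[0.055,-0.02,-0.01,0.03,0],[0.055,0,-0.01,0.03,0],[0.055,0,-0.01,0.03,0]]'
python3 -m crank '[[0.055,0,-0.01,0.03,0],[0.055,0,0,0.03,0],[0.055,0,0,0.02,0],[0.055,0,0,0,0],[0.055,0,0,0,0]]'
python3 - <<'E'
from h import *
def chk(n):
    d=take(n); c=cloud(d)
    for nm,x,y,b in (("house",.4905,-.3685,.016),("heart",.4915,-.2965,.016),("star",.4925,-.2245,.016),("fir",.607,.3027,.035)):
        m=(abs(c[...,0]-x)<.03)&(abs(c[...,1]-y)<.034)&(c[...,2]>b+.028)&(c[...,2]<b+.1)
        if m.sum()<30: print(n,nm,"few");continue
        r=cv2.minAreaRect((c[m][:,:2]*1000).astype(np.float32)); print(n,nm,"off",np.round(np.array(r[0])-[x*1000,y*1000],1),np.round(r[1],1),round(r[2],1),"top-b",(c[m][:,2].max()-b).round(4))
    return d
d=chk("wrist");cv2.imwrite("pics/w14.png",d["image"])
d=chk("scene");cv2.imwrite("pics/s14.png",d["image"]); cv2.imwrite("pics/s14b.png",cv2.resize(d['image'][110:290,130:420],(783,486),interpolation=2))
chk("side"); s=manip.sense(); print(s["tcp_pos"],s["t"])
E
```

```text
t: 36.35
tcp_pos: [0.6061, 0.3028, 0.2022]
tool_rot: [0.5, 0.5, -0.5, 0.5]
force: [0.3, 0.5, -0.1]
finger_gap: 0.644
t: 36.85
tcp_pos: [0.5661, 0.1819, 0.2823]
tool_rot: [0.501, 0.499, -0.499, 0.501]
force: [0.6, 0.3, -0.3]
finger_gap: 0.647
t: 37.35
tcp_pos: [0.5562, 0.1028, 0.2807]
tool_rot: [0.501, 0.5, -0.5, 0.5]
force: [-0.1, -0.8, 0.1]
finger_gap: 0.645
wrist house few
wrist heart few
wrist star few
wrist fir few
scene house off [2.3 2.3] [51.7 16.4] 88.8 top-b 0.0883
scene heart off [0.8 2.4] [17.9 59.1] 5.8 top-b 0.0883
scene star off [0.2 1.1] [16.3 53.6] 1.2 top-b 0.0907
scene fir off [ 1.4 -2. ] [16.1 52.6] 0.5 top-b 0.0893
side house off [-2.2 -0.1] [12.7 51.7] 1.8 top-b 0.0886
side heart off [-4.9  6.5] [12.3 52.6] 0.6 top-b 0.087
side star off [-3.5  4.5] [51.5 12.6] 89.5 top-b 0.0876
side fir off [-2.2  1.7] [51.5 13.4] 88.1 top-b 0.0883
[0.55602891 0.10381801 0.28009218] 37.5
```

View pics/s14b.png

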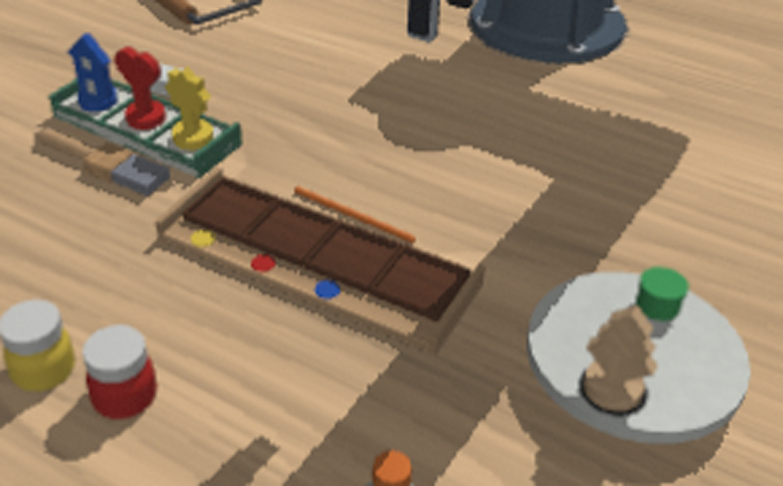

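View pics/w14.png

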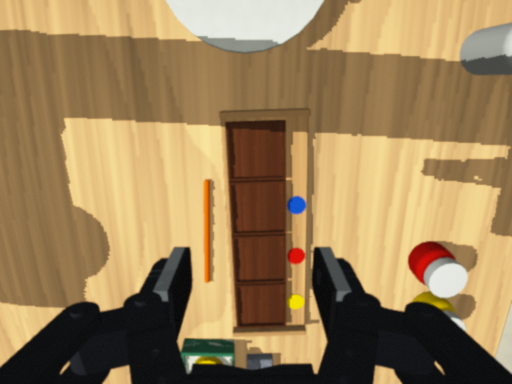

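All four stand upright in the right places, and the pot and spot have not turned. Handing in.

```bash
python3 -m crank '[[0.055,0,0,0,0],[0.055,0,0,0,0],[0.055,0,0,0,0]]'; python3 -c "
from h import *
print(manip.sign_off())"
```

```text
t: 37.8
tcp_pos: [0.556, 0.1033, 0.2797]
tool_rot: [0.5, 0.5, -0.5, 0.5]
force: [-0.3, 0.2, 0.7]
finger_gap: 0.641
the job is handed in; nothing more can be done
None
```

The work rack is cleared and the job was handed in at about 37.8 s of the 122 s allowed. The three painted figures went into the display rack in reverse order: house right, heart middle, star left. The fir tree stands on the turntable's black spot. I released all four and drew the arm back clear.

- **Position, scene camera:** depth put every figure within about 3 mm of its target. All were upright, with tops 88–91 mm above their floors.
- **Position, side camera:** it disagreed by up to 5 mm in x and 6.5 mm in y, worst for the heart. It sees the figures only partly, and these values are still inside the 13 mm limit.
- **Turntable:** the spot and pot look unmoved in the pictures. A close view after release showed an even black ring around the fir's foot. I did not measure the spot again afterwards.
- **Wrist camera:** it could not see the figures from its final pose, so it gave no last check.

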